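# Close a denture flask in its clamp

## Task

Assemble the brass denture flask in the clamp on the bench, piece by piece from the bottom up: first seat the lower half (the one with the two guide pins) between the clamp's posts, then close the upper half over its pins, then put on the cover of the right size, and last lower the steel bridge bar over both posts so that it rests on the cover, ready for its nuts. Every piece must sit fully home and level, and the smaller cover, the rubber bowl and the tape roll stay where they are.

Things in the scene. Friction and masses are not known exactly. Their poses are not given: they have to be found in the camera images.
- flask_clamp: Fixed grey clamp base, 84 (x) x 152 (y) mm; origin: centre of underside, z up. Two upright 8 mm threaded posts at y = +-62 mm, tapered tips at z = 94 mm. Between them the lower half's seat at z = 8 mm, within flared lugs up to z = 15 mm that leave it 1.8 mm play each way; no lugs for |y| < 19 mm at the x sides (room for fingers; base there 50 mm wide).
- lower_half: Brass flask half full of buff stone with a horseshoe ridge; the only one with two upright pins. 60 (x) x 76 (y) x 24 mm, lugs at the y ends to |y| = 51 mm; 5.6 mm pins at y = +-43 mm, tips z = 34 mm. Origin: centre of underside, z up. Grip across the flat 60 mm sides (|y| < 26 mm). Seated: y axis along the clamp's y, either way round, origin 8 mm above the clamp's.
- upper_half: Brass ring full of buff stone, stone flat and 6 mm below the top rim, no pins; 64 (x) x 76 (y) x 20 mm, hollow below. An eye (8.6 mm hole) at each y end, y = +-43 mm, to |y| = 52 mm, fits over the lower half's pins, either way round. Origin: centre of underside, z up. Grip across the flat 64 mm sides (|y| < 26 mm). Seated: origin 24 mm above the lower half's.
- cover: The larger brass cover, which fits. Plate 64 (x) x 76 (y) mm at z = 5 to 10 mm; below it a tapered plug 48 x 60 mm for the upper half's 52 x 64 mm mouth; on top a grip rib 20 (x) x 44 (y) mm, z = 10 to 22 mm. Origin: centre of the plug's underside, on which it stands; z up. Seated, either way round: origin 15 mm above the upper half's.
- small_cover: Cover of another, smaller flask, same form: plate 48 (x) x 58 (y) mm, rib 16 x 32 mm, 22 mm high. Not needed, stays where it is. Origin: centre of its underside.
- clamp_bar: Steel bridge bar of the clamp: strap 28 (x) x 152 (y) x 10 mm with an 11 mm eye at each end (y = +-62 mm) and a low round pad, 20 mm across, on top at its middle (z = 13 mm). Origin: centre of underside, z up. Grip across the 28 mm at the middle. In place, either way round: posts through the eyes, resting on the cover's rib, origin 69 mm above the clamp's.
- rubber_bowl: Green rubber mixing bowl, 68 mm across, 42 mm high; stays where it is. Origin: centre of its underside.
- tape_roll: Roll of masking tape lying flat, 66 mm across, 20 mm high; stays where it is. Origin: centre of its underside.

How it is judged (in metres and radians):
On the way, in this order (a step that is already met when the one before it is completed fails the run):
1. the lower half sits down in the clamp's seat between the posts (horizontal distance between lower_half and flask_clamp below 0.006 m and z of lower_half in the frame of flask_clamp between 0.005 and 0.011 m and angle between the y axis of lower_half and the y axis of flask_clamp, either way round below 0.12 rad and angle between lower_half's own z axis and vertical below 0.05 rad), for 0.2 s.
2. the upper half is closed on the lower half, its eyes over the pins (horizontal distance between upper_half and lower_half below 0.006 m and z of upper_half in the frame of lower_half between 0.021 and 0.027 m and angle between the y axis of upper_half and the y axis of lower_half, either way round below 0.12 rad and angle between upper_half's own z axis and vertical below 0.05 rad), for 0.2 s.
3. the larger cover lies on the upper half, its plug in the mouth (horizontal distance between cover and upper_half below 0.006 m and z of cover in the frame of upper_half between 0.012 and 0.018 m and angle between the y axis of cover and the y axis of upper_half, either way round below 0.12 rad and angle between cover's own z axis and vertical below 0.05 rad), for 0.2 s.
4. the bridge bar is over both posts and rests on the cover (horizontal distance between clamp_bar and flask_clamp below 0.008 m and z of clamp_bar in the frame of flask_clamp between 0.066 and 0.072 m and angle between the y axis of clamp_bar and the y axis of flask_clamp, either way round below 0.12 rad and angle between clamp_bar's own z axis and vertical below 0.05 rad), for 0.2 s.
At the end, for the whole second after the job is handed in: Lower half in the clamp, upper half on it and larger cover on that (each within 6 mm sideways, 3 mm in height), bar over both posts on the cover (8 mm, 3 mm); each in line within 0.12 rad, level within 0.05 rad, at rest; small cover, bowl and tape within 30 mm of where they stood (all of step 1 and all of step 2 and all of step 3 and all of step 4 and linear speed of each of lower_half, upper_half, cover, clamp_bar below 0.01 m/s and angular speed of each of lower_half, upper_half, cover, clamp_bar below 0.1 rad/s and distance of each of small_cover, rubber_bowl, tape_roll from where it was at the start of the episode below 0.03 m); the robot touches nothing.
It fails at once if the smaller cover, the bowl or the tape roll is shifted by more than 30 mm (distance of any of small_cover, rubber_bowl, tape_roll from where it was at the start of the episode above 0.03 m).
It also fails if it takes over 109 s, if anything falls off the work surface, if the arm or the gripper's body presses on something with over 40 N, if the wrist force passes 120 N, or if a joint passes its speed limit or range.

## Robot

A 7-joint arm with a two-finger parallel gripper is mounted at the origin on a cart in front of the work surface, level with it; the furniture and walls round the work are solid. World frame = base frame: x ahead of the robot, y to its left, z up, the work surface at z = 0. Lengths are in mm, angles in rad, forces in N, time in s.
With the tool pointing down it reaches from about 400 to 875 mm from the base axis. Payload 4.4 kg.
Tool frame: the origin (TCP) lies at the very end of the fingers, on their centre line; the grasp point (between the pads) lies 19 mm behind it; y points along the fingers, z is the direction in which the jaws open and shut, and the axes are right-handed (so a half turn about y gives the same grasp; the last joint's range is limited). The gripper opens to 85 mm and grips with 20 to 120 N. Pads are 22 mm wide; open, the fingers measure 114 mm over their backs; the gripper's body (76 mm by 85 mm) begins 54 mm behind the grasp point. The pads swing forward as they close: fully open they stand 13 mm farther back than shut.
Start: joints at [-1.263, 0.628, 0.038, 1.517, -0.027, 0.996, -0.02], TCP at [237.329, 605.139, 231.313] pointing down, gripper open.
Joint ranges: [-3.06, 3.06], [-0.37, 2.12], [-1.25, 1.32], [0.18, 2.47], [-1.1, 4.24], [0.23, 1.98], [-2.94, 2.94]. Speed limits (rad/s): [2.57, 2.57, 3.14, 3.14, 3.14, 3.14, 3.14].

## Interface

Orientations are given as [roll, pitch, yaw] about the fixed x, y, z axes, in that order (R = Rz(yaw) Ry(pitch) Rx(roll)).
In Python, from cell import ctrl, imaging, finish_job gives the robot as it stands.
- The arm moves only by the shell command python3 -m inch 'ROWS'. ROWS is JSON, one flat list of numbers, 7 for each row, row after row: the opening, from 0 (shut) to 1 (fully open), then the shift along the tool's x, y, z in cm, then the turn, a rotation vector about the tool's x, y, z in degrees. A call has 1 to 12 rows; each row is the pose to reach, as a shift and turn from the pose commanded when the call began, along the tool's axes at that moment; what a row does not reach only later rows make up. A row lasts 1/10 s, in which the tool goes at most 50 mm and 8.59 degrees, less where a joint would pass 70% of its speed; a pose out of reach is approached as far as the arm can. A call with a gripper value outside its range is refused whole. The fingers move at their own pace and stop on an object; the grip force is fixed at half the most. Time passes only in rows, so rows that repeat a pose let the fingers close. It gives the time, the measured TCP pose, the force and the opening at its end, in the units of the state.
- ctrl.read_state(): the state, without advancing time (a new reading comes with each control period).
- imaging.get_image(name): name is "scene" or "top" or "wrist"; returns a dict with "img" (400x640x3 uint8, red, green, blue), "fx", "fy", "cx", "cy" (pixels), "R" (3x3) and "t" (3): a world point X has camera coordinates R X + t. Camera axes: x right, y down, z forward; pixel columns grow to the right and rows downward; lengths in mm; the calibration is good to about 2 mm. A picture is of the moment at which its call begins. There is no depth.
- finish_job(): hands the job in, once; it reports no verdict.
The state is a dict: "clock": time; "qpos": joint angles; "qd": joint speeds; "tau": joint torques, N m; "eef_pos": TCP position; "tool_rot": TCP orientation; "force": force on the tool from outside, world axes, zero at the start; "torque": the same for the moment, N m; "width": finger opening in mm.
Only numpy, scipy, OpenCV 4.12 (cv2) and the standard library are available. Lean on these libraries where they do the work, as an engineer would, in place of code of your own. Each camera call takes 0.05 s, during which the arm holds its last target.

## Working session

There is one attempt and no reset: what is moved stays moved. The work goes in short steps, Python scripts to look and compute and a shell command to move; the robot and the scene stay as the last step left them, time stands still between calls to the robot, and variables do not carry over. Pictures are saved under pics/ and viewed, and the job is handed in when it is done.

```bash
ls; mkdir -p pics
python3 - <<'E'
from cell import ctrl, imaging
import cv2
s=ctrl.read_state(); print(s)
for n in ["scene","top","wrist"]:
    d=imaging.get_image(n); cv2.imwrite(f"pics/{n}0.png",d["img"][:,:,::-1])
    print(n,d["fx"],d["fy"],d["cx"],d["cy"],d["R"],d["t"])
E
```

```text
pics
{'clock': 0.0, 'qpos': array([-1.26281631,  0.62935932,  0.03842656,  1.51841027, -0.02701333,
        0.99629674, -0.01998072]), 'qd': array([-0.00102613, -0.00113074, -0.00035444, -0.00126348,  0.00055194,
        0.00139947,  0.00029658]), 'tau': array([-6.23463911e-04, -5.63386953e+01,  1.22595448e+00, -1.93440109e+01,
        1.10119113e-02,  1.07644260e-02,  8.17976002e-06]), 'eef_pos': array([237.06387119, 604.52961211, 230.36674258]), 'tool_rot': array([-1.57275260e+00, -7.19583706e-06, -3.73756493e-01]), 'force': array([ 0.10541336, -0.6419659 , -0.20409995]), 'torque': array([-0.06768261, -0.03087011,  0.00391271]), 'width': 85.3878641345221}
scene 426.1489984264527 426.1489984264527 318.9955281206082 204.96586903289025 [[ 8.39115619e-01 -5.43952509e-01 -8.03733224e-04]
 [-2.91012885e-01 -4.47674903e-01 -8.45516813e-01]
 [ 4.59561181e-01  7.09720261e-01 -5.33948192e-01]] [-415.81428594  208.39193197  970.20324613]
top 518.4967621427169 518.4967621427169 316.6684148078273 204.4250596521387 [[ 0.0265917  -0.99952466  0.01559949]
 [-0.99714321 -0.02762552 -0.07030107]
 [ 0.07069859 -0.0136855  -0.99740384]] [  33.85706482  526.15217244 1492.69728713]
wrist 297.71105611295354 297.71105611295354 316.5764146481338 204.48506179711953 [[ 0.36582441  0.93068212 -0.00181301]
 [ 0.88662342 -0.34791258  0.3047224 ]
 [ 0.28296892 -0.11308235 -0.95243948]] [-648.79507536  -39.30581302  379.93367449]
```

View pics/scene0.png

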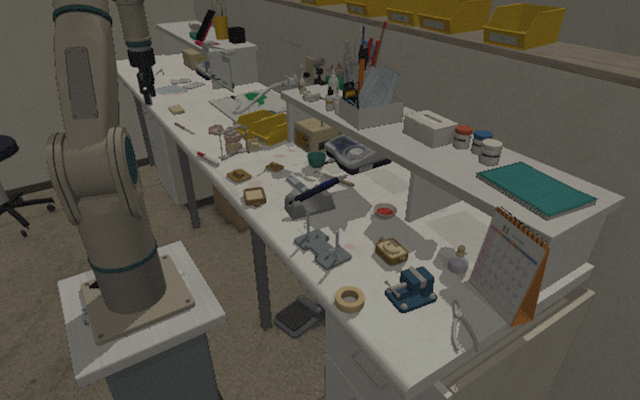

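View pics/top0.png

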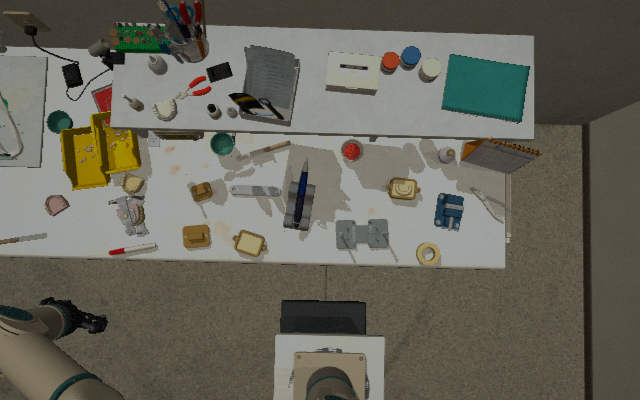

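View pics/wrist0.png

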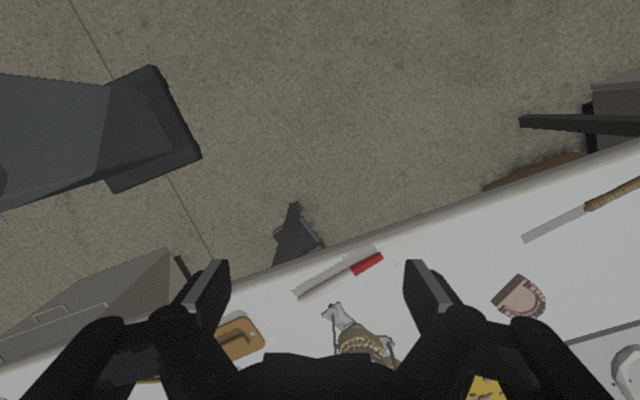

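Run:
```python
import cv2
a=cv2.imread("pics/top0.png")
cv2.imwrite("pics/tA.png",cv2.resize(a[120:270,170:310],None,fx=5,fy=5,interpolation=cv2.INTER_CUBIC)[:,:800][:600*2][:750])
cv2.imwrite("pics/tA.png",cv2.resize(a[120:270,160:350],None,fx=4,fy=4,interpolation=cv2.INTER_CUBIC))
cv2.imwrite("pics/tB.png",cv2.resize(a[120:270,290:480],None,fx=4,fy=4,interpolation=cv2.INTER_CUBIC))
b=cv2.imread("pics/scene0.png")
cv2.imwrite("pics/sA.png",cv2.resize(b[130:330,200:460],None,fx=3,fy=3,interpolation=cv2.INTER_CUBIC))
```

```text
(no output)
```

View pics/tA.png

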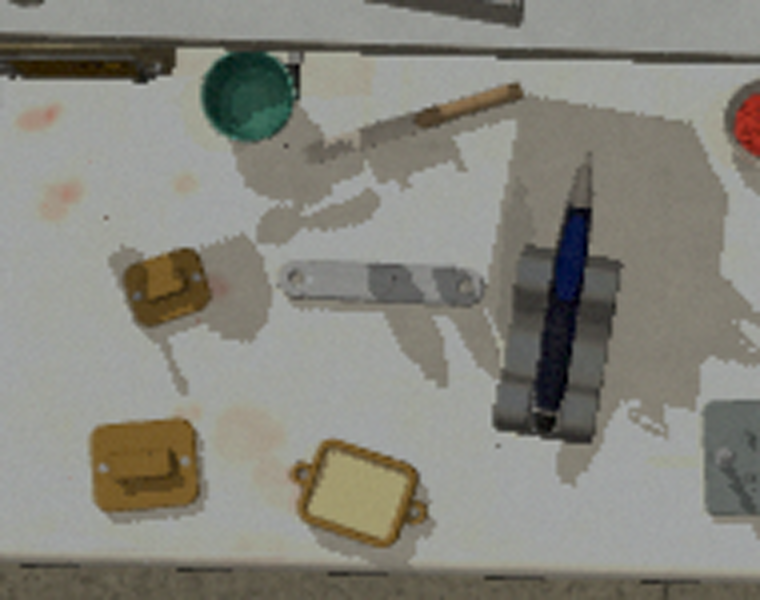

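View pics/tB.png

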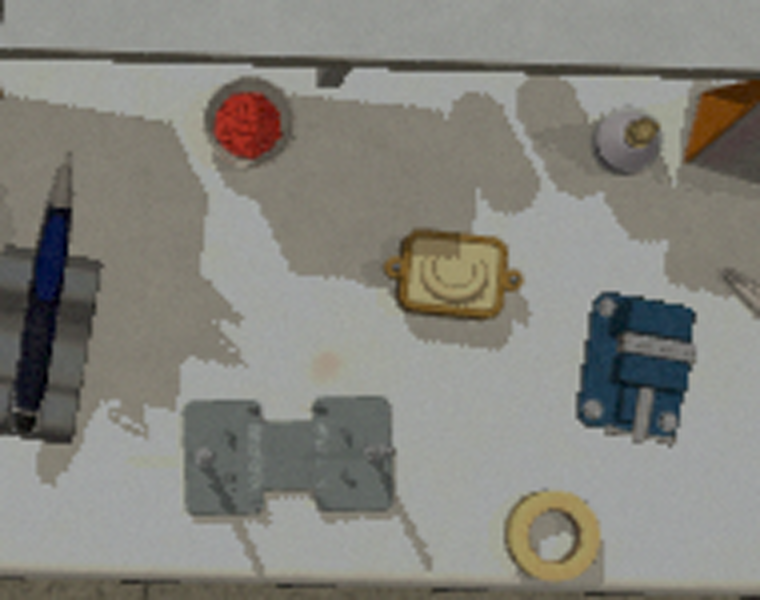

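View pics/sA.png

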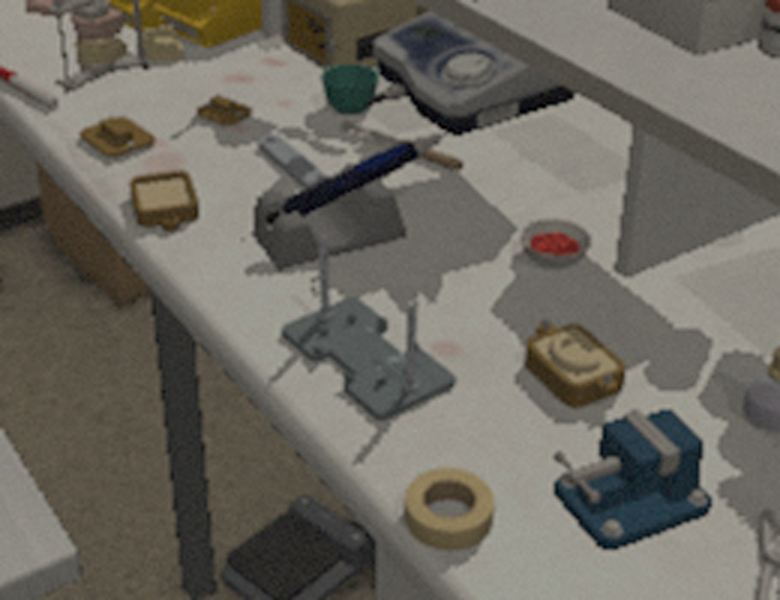

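```bash
cat > h.py <<'E'
import numpy as np, cv2
from cell import ctrl, imaging
def ray(d,u,v,z):
    R=np.array(d["R"]);t=np.array(d["t"]);C=-R.T@t
    w=R.T@np.array([(u-d["cx"])/d["fx"],(v-d["cy"])/d["fy"],1])
    return C+w*(z-C[2])/w[2]
def proj(d,X):
    R=np.array(d["R"]);t=np.array(d["t"]);c=np.atleast_2d(X)@R.T+t
    return np.c_[c[:,0]/c[:,2]*d["fx"]+d["cx"],c[:,1]/c[:,2]*d["fy"]+d["cy"]]
def rp(d,u0,v0,s,u,v,z): return ray(d,u0+(u+.5)/s-.5,v0+(v+.5)/s-.5,z)
E
python3 - <<'E'
from h import *
d=imaging.get_image("top")
np.set_printoptions(precision=1,suppress=True)
R=d["R"];print("cam",-R.T@d["t"])
def two(n,a,b,o,z,zb=None):
    p=rp(d,o[0],o[1],4,*a,z);q=rp(d,o[0],o[1],4,*b,z);v=p-q
    print(n,(p+q)/2,"len",np.linalg.norm(v),"yaw of y",np.degrees(np.arctan2(-v[0],v[1])))
A=(160,120);B=(290,120)
two("cover screws",(103,468),(183,460),A,10)
for c in [(90,427),(192,418),(201,505),(98,514)]: print(rp(d,*A,4,*c,10))
two("small screws",(137,295),(197,282),A,10)
two("upper eyes",(300,474),(418,512),A,20)
two("bar eyes",(295,278),(467,288),A,10)
two("lower pins",(393,267),(515,280),B,34)
two("post tips",(205,455),(380,453),B,94)
for c in [(184,402),(390,397),(395,514),(187,516)]: print(rp(d,*B,4,*c,8))
two("bowl",(203,97),(297,97),A,42)
two("tape",(505,535),(600,535),B,20)
# image edge of bench
print(rp(d,*A,4,400,570,0),rp(d,*A,4,400,50,300),rp(d,*A,4,400,55,0))
print("stand",[rp(d,*A,4,*c,40) for c in [(495,430),(520,250),(620,262),(590,440)]])
E
```

```text
cam [ 418.2   68.8 1525.3]
cover screws [425.  398.1  10. ] len 58.13415524274485 yaw of y 7.262976075019389
[450.8 437.7  10. ]
[459.3 364.   10. ]
[396.4 354.9  10. ]
[387.9 429.1  10. ]
small screws [553.4 386.1  10. ] len 44.625382333513436 yaw of y 13.960833845268594
upper eyes [408.2 239.6  20. ] len 89.62130307500892 yaw of y -16.26645795423733
bar eyes [561.9 230.1  10. ] len 126.04428313213168 yaw of y -1.7351451193765557
lower pins [ 578.6 -200.9   34. ] len 88.9997849246665 yaw of y -4.487413862565507
post tips [443.8 -80.2  94. ] len 120.97963424883908 yaw of y 2.1902502158598947
[481.2  -8.8   8. ]
[ 489.  -159.8    8. ]
[ 403.6 -165.     8. ]
[398.1 -12.9   8. ]
bowl [690.8 325.7  42. ] len 67.5810659268708 yaw of y 1.6927196690458979
tape [ 391.5 -277.8   20. ] len 69.1406154203172 yaw of y 1.5027162316279927
[352.8 210.    0. ] [674.4 192.8 300. ] [733.3 223.1   0. ]
stand [array([455.8, 141.9,  40. ]), array([585.7, 128. ,  40. ]), array([579. ,  55.8,  40. ]), array([450.5,  73.8,  40. ])]
```

```bash
cat >> h.py <<'E'
from scipy.spatial.transform import Rotation as Ro
np.set_printoptions(precision=2,suppress=True)
def go(x,y,z,psi):
    "needed tool-frame shift (cm) and turn (deg) from the measured pose to tool-down pose with tool yaw psi deg"
    s=ctrl.read_state(); R0=Ro.from_euler('xyz',s["tool_rot"]); p=s["eef_pos"]
    R1=Ro.from_euler('xyz',[-np.pi/2,0,np.radians(psi)])
    print("t",s["clock"],"at",p,np.degrees(s["tool_rot"]),"F",s["force"],"w",s["width"])
    print("shift cm",R0.inv().apply(np.array([x,y,z])-p)/10,"turn deg",np.degrees((R0.inv()*R1).as_rotvec()))
E
python3 - <<'E'
from h import *
d=imaging.get_image("wrist");s=ctrl.read_state();R0=Ro.from_euler('xyz',s["tool_rot"])
C=-d["R"].T@d["t"];print(C,R0.inv().apply(C-s["eef_pos"]),R0.inv().apply(d["R"]))
go(520,-110,230,-90)
E
```

```text
[164.73 633.22 372.92] [ -77.83 -142.05   -0.21] [[ 0.    0.    1.  ]
 [ 0.95 -0.3  -0.  ]
 [ 0.3   0.95 -0.  ]]
t 0.25 at [237.22 604.87 230.87] [-90.05   0.   -21.42] F [-0.81 -0.63  0.7 ] w 85.44335358784437
shift cm [ 52.43   0.14 -56.23] turn deg [ 0.05 68.58  0.03]
```

```bash
python3 -m inch '[1,50.6,0,-51.6,0,68.6,0, 1,50.6,0,-51.6,0,68.6,0, 1,50.6,0,-51.6,0,68.6,0, 1,50.6,0,-51.6,0,68.6,0, 1,50.6,0,-51.6,0,68.6,0, 1,50.6,0,-51.6,0,68.6,0, 1,50.6,0,-51.6,0,68.6,0, 1,50.6,0,-51.6,0,68.6,0, 1,50.6,0,-51.6,0,68.6,0, 1,50.6,0,-51.6,0,68.6,0, 1,50.6,0,-51.6,0,68.6,0, 1,50.6,0,-51.6,0,68.6,0]'
python3 - <<'E'
from h import *
go(520,-60,230,-90)
E
```

```text
clock: 1.45
eef_pos: [472.5, 51.2, 231.5]
tool_rot: [-1.57, 0.0, -1.571]
force: [0.7, 0.6, 1.0]
width: 85.5
t 1.45 at [472.52  51.19 231.5 ] [-89.97   0.02 -89.99] F [0.65 0.6  1.04] w 85.5085663745806
shift cm [11.12  0.15  4.75] turn deg [-0.03  0.01 -0.02]
```

```bash
python3 -m inch '[1,11.1,0,4.75,0,0,0, 1,11.1,0,4.75,0,0,0, 1,11.1,0,4.75,0,0,0, 1,11.1,0,4.75,0,0,0, 1,11.1,0,4.75,0,0,0]'
python3 - <<'E'
from h import *
d=imaging.get_image("wrist");import pickle;pickle.dump(d,open("w1.pkl","wb"))
cv2.imwrite("pics/w1.png",d["img"][:,:,::-1]); go(520,-60,230,-90)
E
```

```text
clock: 1.95
eef_pos: [519.1, -57.8, 231.0]
tool_rot: [-1.572, 0.001, -1.572]
force: [-0.9, 0.1, -0.4]
width: 85.4
t 2.0 at [518.91 -56.79 231.02] [-90.06   0.07 -89.95] F [ 0.43 -0.49  0.36] w 85.69316883846261
shift cm [0.32 0.1  0.11] turn deg [ 0.06  0.05 -0.07]
```

View pics/w1.png

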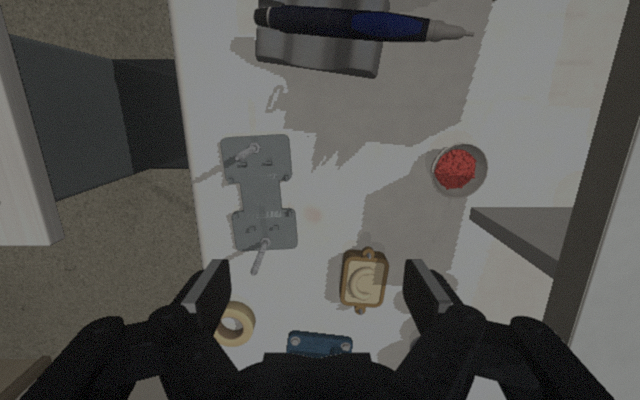

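Run:
```python
import cv2
a=cv2.imread("pics/w1.png")
cv2.imwrite("pics/w1c.png",cv2.resize(a[125:285,200:400],None,fx=4,fy=4,interpolation=cv2.INTER_CUBIC)[:600])
cv2.imwrite("pics/w1d.png",cv2.resize(a[225:325,320:410],None,fx=6,fy=6,interpolation=cv2.INTER_CUBIC)[:600])
```

```text
(no output)
```

View pics/w1c.png

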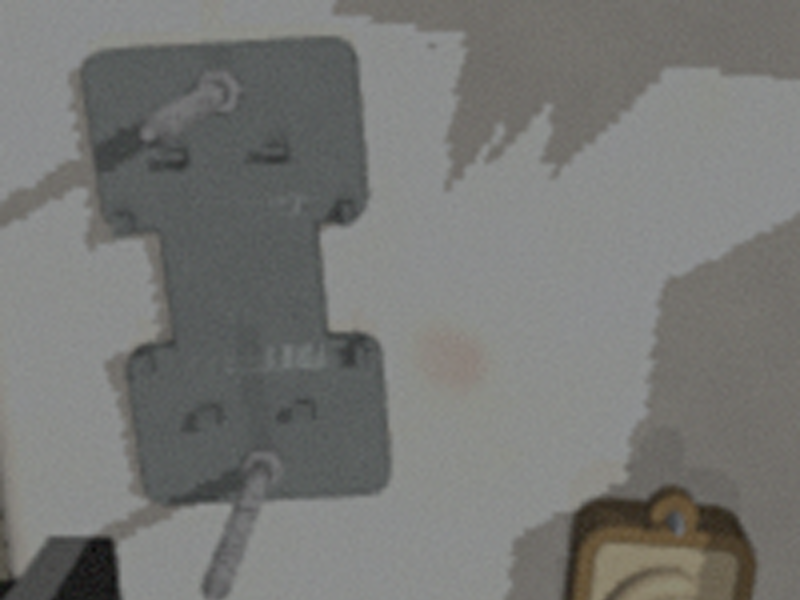

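View pics/w1d.png

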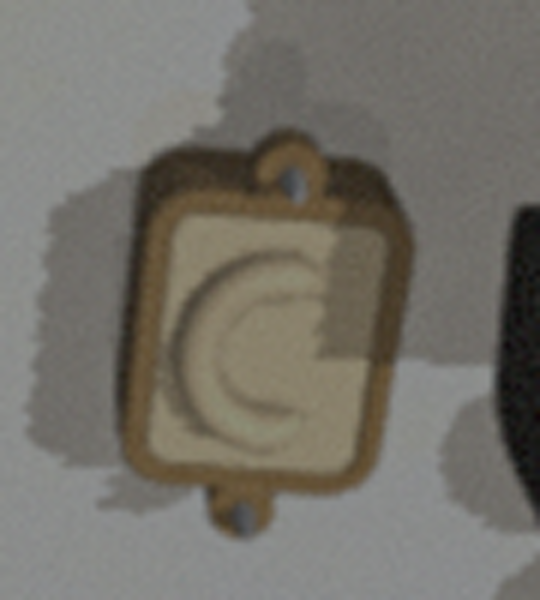

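```bash
cat >> h.py <<'E'
from scipy.optimize import least_squares
def fit(d,pts,crop,guess):
    "pts: (localx,y,z,u,v); crop (u0,v0,scale)"
    P=np.array(pts,float);u0,v0,s=crop
    uv=np.c_[u0+(P[:,3]+.5)/s-.5,v0+(P[:,4]+.5)/s-.5]
    def X(q):
        c,n=np.cos(q[2]),np.sin(q[2]);return np.c_[q[0]+c*P[:,0]-n*P[:,1],q[1]+n*P[:,0]+c*P[:,1],P[:,2]]
    r=least_squares(lambda q:(proj(d,X(q))-uv).ravel(),[*guess[:2],np.radians(guess[2])],x_scale=[1,1,.01])
    print("x %.1f y %.1f yaw %.2f"%(r.x[0],r.x[1],np.degrees(r.x[2])),"res px",(r.fun.reshape(-1,2)).round(1).tolist())
    return r.x
E
python3 - <<'E'
from h import *
import pickle; d=pickle.load(open("w1.pkl","rb"));c=(200,125,4)
fit(d,[(0,62,9,219,94),(0,-62,9,263,467),(0,62,94,150,134),(0,-62,94,213,590)],c,(443,-85,2))
fit(d,[(0,62,9,219,94),(0,-62,9,263,467)],c,(443,-85,2))
# base edges mid: left, right etc via corners extrapolated
fit(d,[(-42,76,8,81,50),(42,76,8,357,37),(42,-76,8,391,492),(-42,-76,8,147,503)],c,(443,-85,2))
c=(320,225,6)
fit(d,[(0,43,34,293,180),(0,-43,34,243,518)],c,(578,-200,-4))
fit(d,[(-30,38,24,152,193),(30,38,24,416,215),(30,-38,24,376,492),(-30,-38,24,122,483)],c,(578,-200,-4))
E
```

```text
x 447.6 y -85.1 yaw 3.07 res px [[0.3, -1.1], [0.3, -0.6], [-0.3, -0.3], [-0.2, 2.1]]
x 447.1 y -86.3 yaw 3.08 res px [[-0.0, -0.1], [0.0, 0.2]]
x 448.0 y -84.9 yaw 2.68 res px [[-0.4, -0.5], [0.4, -0.7], [0.5, 0.8], [-0.4, 0.8]]
x 580.9 y -197.1 yaw -4.64 res px [[0.0, -0.4], [-0.0, 0.5]]
x 582.4 y -202.4 yaw -3.64 res px [[-0.7, -0.4], [1.1, -1.5], [0.2, 1.5], [-0.6, 0.7]]
```

Run:
```python
from h import *
go(581.5,-200,120,-94.1)
```

```text
t 2.0 at [518.91 -56.79 231.02] [-90.06   0.07 -89.95] F [ 0.43 -0.49  0.36] w 85.69316883846261
shift cm [14.34 11.08  6.26] turn deg [ 0.06  4.15 -0.06]
```

```bash
python3 -m inch '[1,14.3,11,6.2,0,4.1,0, 1,14.3,11,6.2,0,4.1,0, 1,14.3,11,6.2,0,4.1,0, 1,14.3,11,6.2,0,4.1,0, 1,14.3,11,6.2,0,4.1,0, 1,14.3,11,6.2,0,4.1,0, 1,14.3,11,6.2,0,4.1,0]'
python3 - <<'E'
from h import *
d=imaging.get_image("wrist");import pickle;pickle.dump(d,open("w2.pkl","wb"))
cv2.imwrite("pics/w2.png",d["img"][:,:,::-1]); go(581.5,-200,0,-94.1)
E
```

```text
clock: 2.7
eef_pos: [581.7, -198.4, 121.8]
tool_rot: [-1.571, 0.002, -1.64]
force: [0.3, 0.3, -0.1]
width: 85.3
t 2.75 at [ 581.9  -198.51  122.15] [-89.95   0.08 -93.94] F [0.72 0.3  1.2 ] w 85.678551507501
shift cm [ 0.17 12.21 -0.04] turn deg [-0.05  0.16 -0.08]
```

View pics/w2.png

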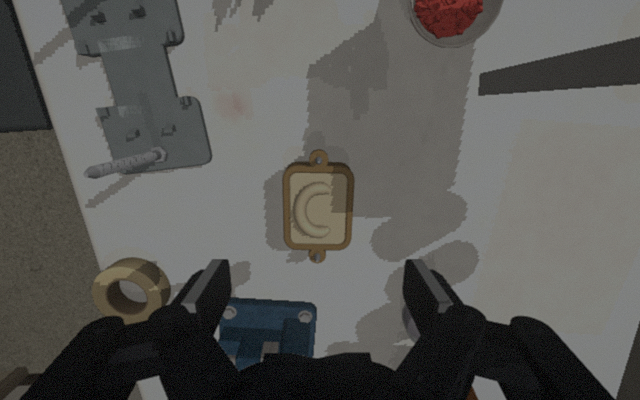

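Run:
```python
import cv2
a=cv2.imread("pics/w2.png")
cv2.imwrite("pics/w2d.png",cv2.resize(a[140:275,260:380],None,fx=5,fy=5,interpolation=cv2.INTER_CUBIC)[:600])
```

```text
(no output)
```

View pics/w2d.png

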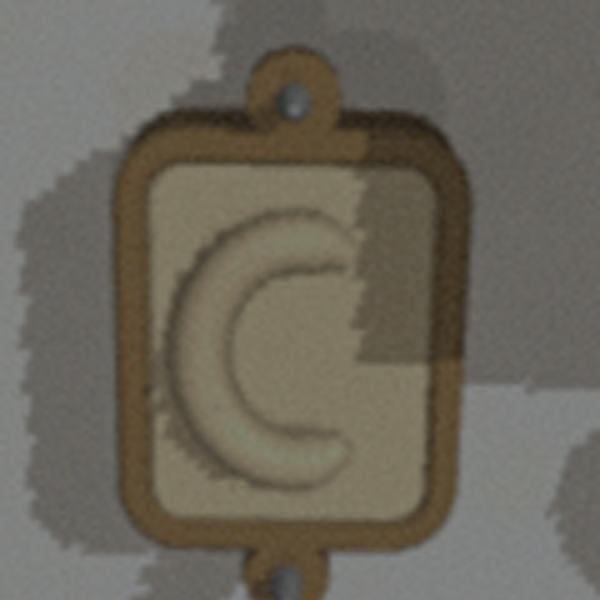

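Run:
```python
from h import *
import pickle; d=pickle.load(open("w2.pkl","rb"));c=(260,140,5)
fit(d,[(0,43,32,294,101),(0,-43,32,288,577)],c,(578,-200,-4))
fit(d,[(-30,38,24,113,118),(30,38,24,470,118),(30,-38,24,457,550),(-30,-38,24,116,550)],c,(578,-200,-4))
```

```text
x 582.7 y -199.7 yaw -4.60 res px [[0.0, -1.8], [-0.0, 2.2]]
x 582.4 y -200.6 yaw -4.37 res px [[-1.4, 0.4], [1.1, 0.9], [-0.2, -0.5], [0.5, -0.9]]
```

```bash
python3 -m inch '[1,0.17,5,0.05,0,0.4,0, 1,0.17,9,0.05,0,0.4,0, 1,0.17,11,0.05,0,0.4,0, 1,0.17,12,0.05,0,0.4,0, 1,0.17,12,0.05,0,0.4,0, 1,0.17,12,0.05,0,0.4,0]'; python3 -m inch '[0.2,0,0,0,0,0,0, 0.2,0,0,0,0,0,0, 0.2,0,0,0,0,0,0, 0.2,0,0,0,0,0,0, 0.2,0,0,0,0,0,0, 0.2,0,0,0,0,0,0, 0.2,0,0,0,0,0,0, 0.2,0,0,0,0,0,0]'
```

```text
clock: 3.35
eef_pos: [582.9, -202.6, 2.8]
tool_rot: [-1.568, -0.0, -1.649]
force: [-0.3, -0.3, 0.6]
width: 85.4
clock: 4.15
eef_pos: [582.7, -203.1, 3.1]
tool_rot: [-1.569, -0.0, -1.65]
force: [-1.3, 0.9, 6.4]
width: 58.7
```

```bash
python3 -m inch '[0.2,0,-4,0,0,0,0, 0.2,0,-8,0,0,0,0, 0.2,0,-12,0,0,0,0, 0.2,0,-16,0,0,0,0, 0.2,0,-16,0,0,0,0]';  python3 - <<'E'
from h import *
go(447.5,-88.4,160,-87.1)
E
```

```text
clock: 4.65
eef_pos: [585.1, -204.6, 167.3]
tool_rot: [-1.56, -0.003, -1.65]
force: [2.4, 0.0, -4.2]
width: 58.7
t 4.65 at [ 585.12 -204.61  167.34] [-89.38  -0.16 -94.53] F [ 2.35  0.03 -4.17] w 58.72351777856608
shift cm [-10.5    0.55 -14.64] turn deg [-0.61 -7.43  0.2 ]
```

```bash
python3 -m inch '[0.2,-2.6,0,-3.6,0,-2,0, 0.2,-5.2,0,-7.2,0,-4,0, 0.2,-7.9,0,-11,0,-6,0, 0.2,-10.5,0,-14.6,0,-7.4,0, 0.2,-10.5,0,-14.6,0,-7.4,0, 0.2,-10.5,0,-14.6,0,-7.4,0, 0.2,-10.5,0,-14.6,0,-7.4,0, 0.2,-10.5,0,-14.6,0,-7.4,0]';  python3 - <<'E'
from h import *
d=imaging.get_image("wrist");import pickle;pickle.dump(d,open("w3.pkl","wb"))
cv2.imwrite("pics/w3.png",d["img"][:,:,::-1]); go(447.5,-88.4,160,-87.1)
E
```

```text
clock: 5.45
eef_pos: [445.5, -87.5, 161.2]
tool_rot: [-1.57, -0.001, -1.522]
force: [-0.6, -0.8, -3.3]
width: 58.7
t 5.5 at [445.26 -87.48 161.17] [-89.97  -0.03 -87.18] F [-0.38  0.46 -3.92] w 58.72169344548171
shift cm [0.1  0.12 0.22] turn deg [-0.03 -0.08  0.03]
```

View pics/w3.png

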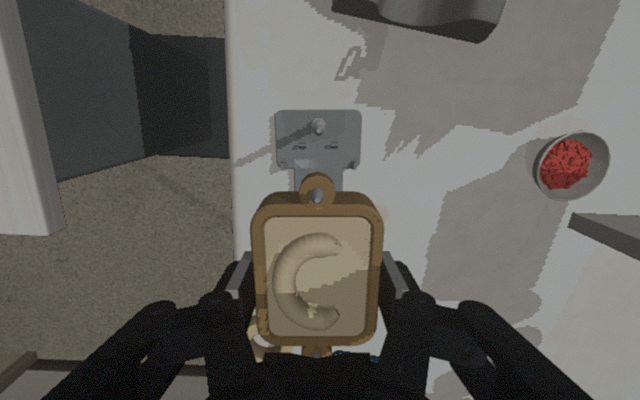

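Run:
```python
import cv2
a=cv2.imread("pics/w3.png")
cv2.imwrite("pics/w3d.png",cv2.resize(a[100:370,235:405],None,fx=4,fy=4,interpolation=cv2.INTER_CUBIC)[:560])
cv2.imwrite("pics/w3e.png",cv2.resize(a[230:370,235:405],None,fx=4,fy=4,interpolation=cv2.INTER_CUBIC)[:560])
```

```text
(no output)
```

View pics/w3d.png

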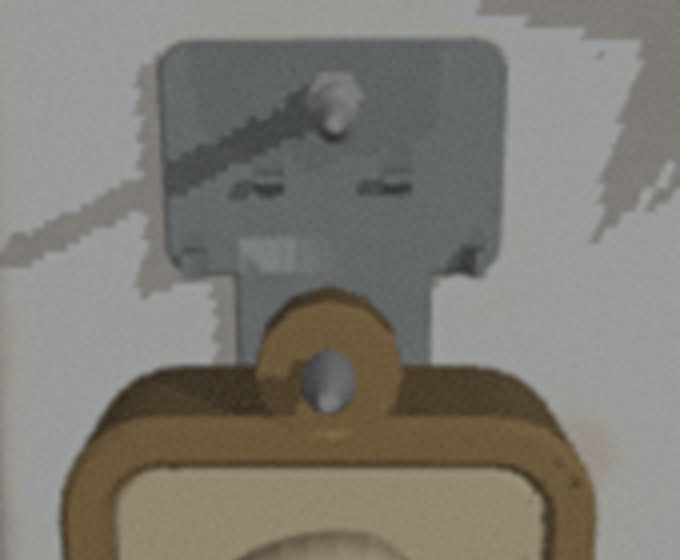

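View pics/w3e.png

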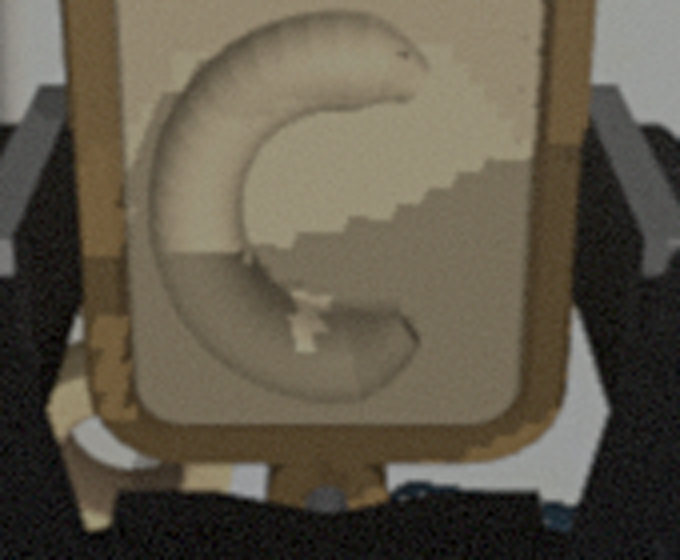

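Run:
```python
from h import *
import pickle; d=pickle.load(open("w3.pkl","rb"));c=(235,100,4)
fit(d,[(-42,76,8,158,39),(42,76,8,507,39),(-25,19,8,236,273),(25,19,8,432,273),(0,62,8,333,98),(0,62,94,336,130)],c,(447,-85,3))
fit(d,[(-42,76,8,158,39),(42,76,8,507,39),(-25,19,8,236,273),(25,19,8,432,273)],c,(447,-85,3))
fit(d,[(0,43,191.,331,400),(0,-43,191.,325,520+498)],c,(447,-85,3))
fit(d,[(-30,38,182,60,420),(30,38,182,598,420),(-30,-38,182,88,520+462),(30,-38,182,572,520+462)],c,(447,-85,3))
```

```text
x 447.0 y -85.8 yaw 2.95 res px [[-0.7, 0.0], [0.9, -0.3], [-0.6, 1.1], [0.3, 0.9], [0.0, 0.4], [0.0, -1.4]]
x 447.0 y -85.4 yaw 2.95 res px [[-0.7, -0.4], [1.0, -0.7], [-0.6, 0.7], [0.3, 0.6]]
x 445.1 y -83.7 yaw 2.32 res px [[0.1, -7.5], [-0.1, 11.2]]
x 445.5 y -86.2 yaw 2.84 res px [[-2.8, -1.0], [3.0, -1.2], [1.0, 1.9], [-1.2, 1.6]]
```

Run:
```python
from h import *
import pickle; d=pickle.load(open("w3.pkl","rb"))
def P(x,y,yaw,z0,pts):
    c,n=np.cos(np.radians(yaw)),np.sin(np.radians(yaw))
    X=np.array([[x+c*a-n*b,y+n*a+c*b,z0+h] for a,b,h in pts]); uv=proj(d,X); return np.c_[(uv[:,0]-234.5)*4-.5,(uv[:,1]-99.5)*4-.5]
for z0 in (155,158,161):
  print(z0,P(445.4,-86,2.9,z0,[(0,43,34),(0,43,24),(-30,0,24),(30,0,24),(0,38,24),(0,-38,24),(-30,-10,24),(30,-10,24),(0,51,24),(0,-43,24),(0,-43,34)]).round().tolist())
```

```text
155 [[328.0, 387.0], [328.0, 361.0], [77.0, 711.0], [581.0, 710.0], [328.0, 405.0], [329.0, 970.0], [82.0, 784.0], [576.0, 782.0], [328.0, 288.0], [329.0, 1001.0], [330.0, 1064.0]]
158 [[328.0, 395.0], [328.0, 368.0], [71.0, 725.0], [586.0, 724.0], [328.0, 414.0], [329.0, 988.0], [77.0, 799.0], [581.0, 797.0], [328.0, 294.0], [330.0, 1019.0], [330.0, 1085.0]]
161 [[328.0, 404.0], [328.0, 376.0], [66.0, 740.0], [592.0, 738.0], [328.0, 422.0], [330.0, 1006.0], [72.0, 814.0], [586.0, 813.0], [328.0, 300.0], [330.0, 1038.0], [330.0, 1106.0]]
```

```bash
python3 -m inch '[0.2,-0.15,0,0.15,0,0,0, 0.2,-0.15,3,0.15,0,0,0, 0.2,-0.15,6,0.15,0,0,0, 0.2,-0.15,9,0.15,0,0,0, 0.2,-0.15,11,0.15,0,0,0, 0.2,-0.15,12.5,0.15,0,0,0, 0.2,-0.15,12.5,0.15,0,0,0, 0.2,-0.15,12.5,0.15,0,0,0]';  python3 - <<'E'
from h import *
d=imaging.get_image("wrist");import pickle;pickle.dump(d,open("w4.pkl","wb"))
cv2.imwrite("pics/w4.png",d["img"][:,:,::-1]); go(447.,-88,30,-87.1)
a=d["img"][:,:,::-1]
cv2.imwrite("pics/w4d.png",cv2.resize(a[50:250,220:420],None,fx=3,fy=3,interpolation=cv2.INTER_CUBIC)[:600])
d=imaging.get_image("scene");cv2.imwrite("pics/s4.png",cv2.resize(d["img"][200:290,260:380,::-1],None,fx=6,fy=6,interpolation=cv2.INTER_CUBIC)[:600])
E
```

```text
clock: 6.3
eef_pos: [446.2, -85.4, 36.3]
tool_rot: [-1.571, -0.0, -1.521]
force: [0.8, -0.0, -3.4]
width: 58.8
t 6.35 at [446.53 -85.39  36.71] [-89.95  -0.02 -87.14] F [-0.11  0.5  -3.65] w 58.459641095818476
shift cm [0.26 0.67 0.03] turn deg [-0.05 -0.04  0.02]
```

View pics/w4d.png

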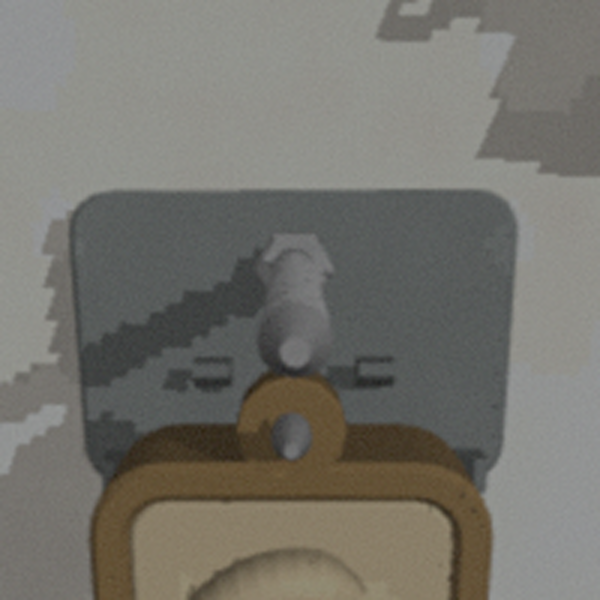

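View pics/s4.png

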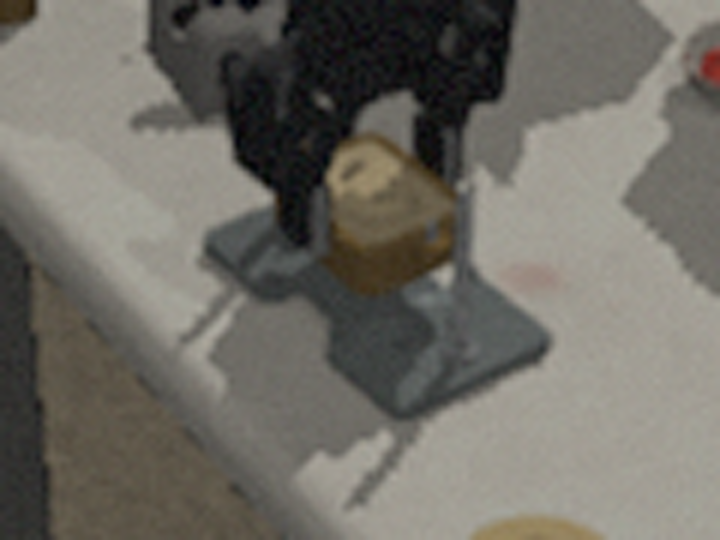

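View pics/w4.png

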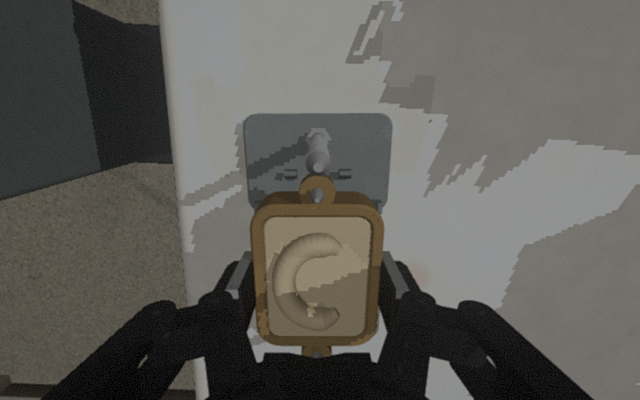

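Run:
```python
from h import *
import pickle; d=pickle.load(open("w4.pkl","rb"));c=(220,50,3)
fit(d,[(-42,76,8,70,190),(42,76,8,519,190),(0,62,94,294,352),(0,62,9,296,258)],c,(447,-85,3))
fit(d,[(0,62,94,294,352),(-42,76,8,70,190),(42,76,8,519,190)],c,(447,-85,3))
for z0 in (29,31,33):
  print(z0);fit(d,[(-30,0,24+z0,97,545+52*0),(30,0,24+z0,490,545)][:0]+[(0,43,z0+34,293,455),(-30,38,24+z0,90,466),(30,38,24+z0,492,466),(-30,-38,24+z0,(257-220)*3,(345.2-50)*3),(30,-38,24+z0,(378-220)*3,(345.2-50)*3)],c,(447,-85,3))
```

```text
x 446.6 y -85.3 yaw 2.74 res px [[-2.3, -0.8], [1.6, -0.6], [0.8, -0.6], [-0.9, 2.9]]
x 446.5 y -85.6 yaw 2.71 res px [[0.5, 0.3], [-2.4, -0.3], [1.4, -0.0]]
29
x 446.4 y -86.2 yaw 2.88 res px [[-0.3, -0.1], [-0.5, 0.5], [1.0, 0.3], [2.8, -0.4], [-2.9, -0.6]]
31
x 446.3 y -85.3 yaw 2.88 res px [[-0.3, -0.8], [-1.6, -0.1], [2.2, -0.3], [1.9, 1.1], [-2.1, 0.9]]
33
x 446.3 y -84.4 yaw 2.88 res px [[-0.3, -1.6], [-2.8, -0.7], [3.4, -0.9], [1.1, 2.6], [-1.3, 2.4]]
```

```bash
python3 -m inch '[0.2,0,0.5,0,0,0,0, 0.2,0,1,0,0,0,0, 0.2,0,1.4,0,0,0,0, 0.2,0,1.8,0,0,0,0, 0.2,0,2.1,0,0,0,0, 0.2,0,2.3,0,0,0,0,0.2,0,2.5,0,0,0,0,0.2,0,2.6,0,0,0,0,0.2,0,2.6,0,0,0,0,0.2,0,2.6,0,0,0,0]'
```

```text
clock: 7.4
eef_pos: [446.4, -85.0, 11.0]
tool_rot: [-1.569, 0.0, -1.52]
force: [-1.0, 1.8, 7.9]
width: 58.8
```

```bash
python3 -m inch '[1,0,0,0,0,0,0, 1,0,0,0,0,0,0, 1,0,0,0,0,0,0, 1,0,0,0,0,0,0, 1,0,0,0,0,0,0]'; python3 -m inch '[1,0,-5,0,0,0,0, 1,0,-10,0,0,0,0, 1,0,-14,0,0,0,0, 1,0,-18,0,0,0,0, 1,0,-18,0,0,0,0, 1,0,-18,0,0,0,0]';  python3 - <<'E'
from h import *
d=imaging.get_image("wrist");import pickle;pickle.dump(d,open("w5.pkl","wb"))
a=d["img"][:,:,::-1]; go(408,240,230,-106.2)
cv2.imwrite("pics/w5d.png",cv2.resize(a[90:340,220:420],None,fx=4,fy=4,interpolation=cv2.INTER_CUBIC)[:600])
cv2.imwrite("pics/w5.png",a)
E
```

```text
clock: 7.9
eef_pos: [445.9, -85.1, 10.2]
tool_rot: [-1.571, -0.0, -1.521]
force: [-0.1, 0.3, -0.1]
width: 85.2
clock: 8.5
eef_pos: [446.3, -84.6, 190.9]
tool_rot: [-1.569, 0.0, -1.52]
force: [-0.2, 0.3, -1.1]
width: 85.3
t 8.55 at [445.52 -84.49 189.96] [-90.03   0.04 -87.08] F [ 0.38  0.11 -0.31] w 85.56810232324402
shift cm [-32.6   -3.98  -2.1 ] turn deg [ 0.04 19.12 -0.04]
```

View pics/w5.png

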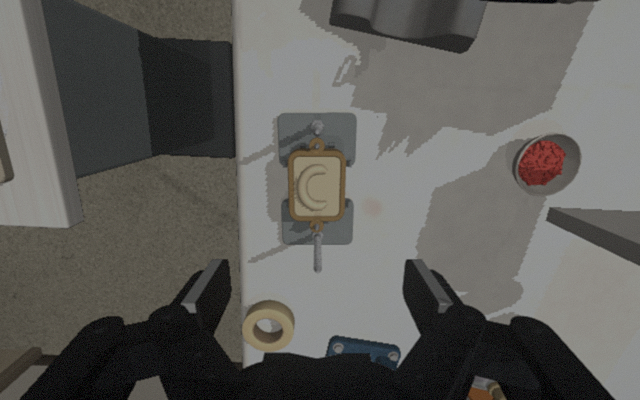

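View pics/w5d.png

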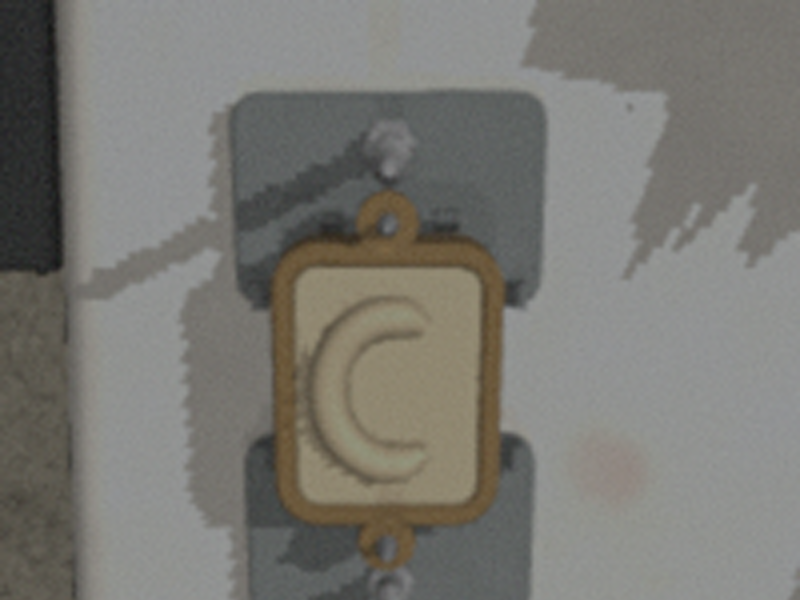

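```bash
python3 -m inch '[1,-5,-4,0,0,3,0, 1,-10,-4,-0.5,0,6,0, 1,-15,-4,-1,0,9,0, 1,-20,-4,-1.5,0,12,0, 1,-25,-4,-1.8,0,15,0, 1,-29,-4,-2.1,0,18,0, 1,-32.6,-4,-2.1,0,19.2,0, 1,-32.6,-2,-2.1,0,19.2,0, 1,-32.6,2,-2.1,0,19.2,0, 1,-32.6,5,-2.1,0,19.2,0, 1,-32.6,6,-2.1,0,19.2,0, 1,-32.6,6,-2.1,0,19.2,0]';  python3 - <<'E'
from h import *
import pickle
w=pickle.load(open("w5.pkl","rb"));c=(220,90,4)
fit(w,[(0,43,42,388,228),(0,-43,42,388,553),(-30,38,32,268,237),(30,38,32,507,237),(30,-38,32,495,524),(-30,-38,32,277,524)],c,(446,-85,3))
fit(w,[(0,62,94,389,172),(-42,76,8,230,92),(42,76,8,548,92)],c,(446,-85,3))
d=imaging.get_image("wrist");pickle.dump(d,open("w6.pkl","wb"))
a=d["img"][:,:,::-1]; go(408,240,0,-106.2)
cv2.imwrite("pics/w6.png",a)
E
```

```text
clock: 9.75
eef_pos: [407.4, 238.3, 128.6]
tool_rot: [-1.574, -0.004, -1.857]
force: [-0.8, -0.2, 0.2]
width: 85.2
x 446.4 y -83.1 yaw 2.74 res px [[-0.1, -1.1], [-0.3, 0.4], [-0.1, 0.5], [0.0, 0.6], [0.7, -0.1], [-0.3, -0.2]]
x 446.9 y -86.2 yaw 2.83 res px [[0.2, -0.1], [-0.6, 0.0], [0.4, 0.1]]
t 9.8 at [408.48 238.67 129.84] [ -90.05   -0.1  -106.39] F [0.36 0.16 0.41] w 85.77422971296802
shift cm [-0.14 12.98 -0.07] turn deg [ 0.05 -0.19  0.1 ]
```

View pics/w6.png

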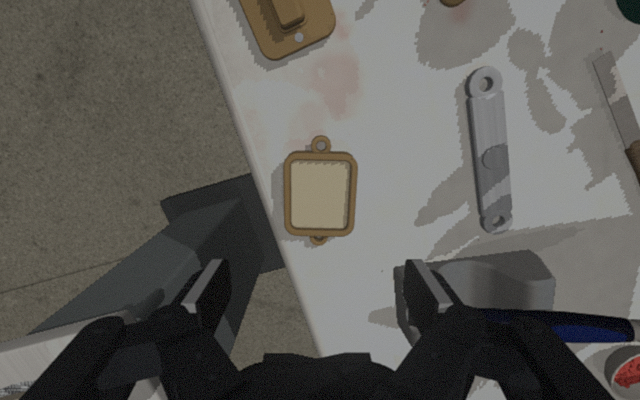

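Run:
```python
import cv2
a=cv2.imread("pics/w6.png")
cv2.imwrite("pics/w6d.png",cv2.resize(a[130:250,260:380],None,fx=5,fy=5,interpolation=cv2.INTER_CUBIC)[:600])
```

```text
(no output)
```

View pics/w6d.png

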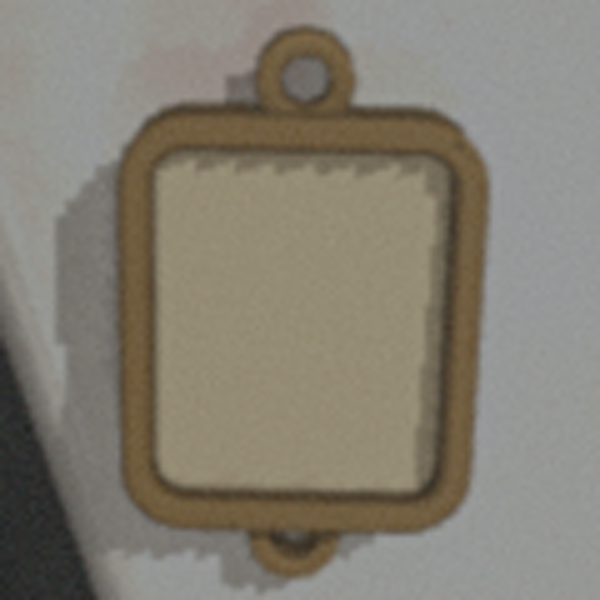

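Run:
```python
from h import *
import pickle
w=pickle.load(open("w6.pkl","rb"));c=(260,130,5)
r=fit(w,[(-32,38,20,118,104),(32,38,20,490,108),(32,-38,20,472,530),(-32,-38,20,122,528)],c,(408,240,-16))
for z in (8,10): fit(w,[(0,43,z,306,78),(0,-43,z,292,528)],c,(408,240,-16))
go(r[0],r[1],1,np.degrees(r[2])-90)
```

```text
x 411.5 y 243.3 yaw -17.07 res px [[-1.2, 0.4], [1.0, 0.5], [0.1, -0.3], [0.1, -0.7]]
x 411.0 y 242.4 yaw -17.98 res px [[0.0, -0.4], [-0.0, 0.5]]
x 411.1 y 242.8 yaw -17.98 res px [[0.0, -0.7], [-0.0, 0.8]]
t 9.8 at [408.48 238.67 129.84] [ -90.05   -0.1  -106.39] F [0.36 0.16 0.41] w 85.77422971296802
shift cm [-0.55 12.88  0.17] turn deg [0.05 0.68 0.1 ]
```

```bash
python3 -m inch '[1,-0.35,5,0.17,0,0.9,0, 1,-0.35,9,0.17,0,0.9,0, 1,-0.35,11.5,0.17,0,0.9,0, 1,-0.35,12.9,0.17,0,0.9,0, 1,-0.35,12.9,0.17,0,0.9,0, 1,-0.35,12.9,0.17,0,0.9,0]'; python3 -m inch '[0.2,0,0,0,0,0,0, 0.2,0,0,0,0,0,0, 0.2,0,0,0,0,0,0, 0.2,0,0,0,0,0,0, 0.2,0,0,0,0,0,0, 0.2,0,0,0,0,0,0, 0.2,0,0,0,0,0,0, 0.2,0,0,0,0,0,0]'
```

```text
clock: 10.4
eef_pos: [412.4, 242.5, 2.4]
tool_rot: [-1.569, 0.002, -1.872]
force: [-0.2, 0.3, -0.5]
width: 85.1
clock: 11.2
eef_pos: [411.8, 242.9, 3.0]
tool_rot: [-1.569, 0.002, -1.871]
force: [-1.3, -0.4, 10.5]
width: 62.8
```

```bash
python3 -m inch '[0.2,0,-4,0,0,0,0, 0.2,0,-9,0,0,0,0, 0.2,0,-14,0,0,0,0, 0.2,0,-19,0,0,0,0, 0.2,0,-22,0,0,0,0, 0.2,0,-22,0,0,0,0]';  python3 - <<'E'
from h import *
go(446.5,-85,190,-87.2)
E
```

```text
clock: 11.8
eef_pos: [413.1, 243.4, 225.2]
tool_rot: [-1.566, 0.007, -1.871]
force: [1.5, -0.0, -3.3]
width: 62.1
t 11.8 at [413.13 243.36 225.24] [ -89.73    0.39 -107.17] F [ 1.48 -0.05 -3.32] w 62.12409572465953
shift cm [30.41  3.38 12.87] turn deg [ -0.33 -19.97  -0.34]
```

```bash
python3 -m inch '[0.2,3.5,0,1.5,0,-2.5,0, 0.2,7,0,3,0,-5,0, 0.2,11,0,4.6,0,-7.5,0, 0.2,15,0,6.3,0,-10,0, 0.2,19,0,8,0,-12.5,0, 0.2,23,0,9.7,0,-15,0, 0.2,27,1,11.4,0,-17.5,0, 0.2,30.4,3,12.8,0,-20,0, 0.2,30.4,6,12.8,0,-20,0, 0.2,30.4,6,12.8,0,-20,0, 0.2,30.4,6,12.8,0,-20,0, 0.2,30.4,6,12.8,0,-20,0]';  python3 - <<'E'
from h import *
go(446.5,-85,110,-87.2)
E
```

```text
clock: 13.0
eef_pos: [443.7, -85.0, 161.8]
tool_rot: [-1.57, 0.0, -1.521]
force: [-0.1, 0.8, -3.3]
width: 62.0
t 13.0 at [443.73 -85.03 161.83] [-89.97   0.01 -87.12] F [-0.12  0.77 -3.27] w 62.031920079897304
shift cm [0.01 5.18 0.27] turn deg [-0.03  0.08 -0.01]
```

```bash
python3 -m inch '[0.2,0,3,0.27,0,0,0, 0.2,0,6,0.27,0,0,0, 0.2,0,8.5,0.27,0,0,0, 0.2,0,9.2,0.27,0,0,0, 0.2,0,9.2,0.27,0,0,0, 0.2,0,9.2,0.27,0,0,0]';  python3 - <<'E'
from h import *
import pickle
d=imaging.get_image("wrist");pickle.dump(d,open("w7.pkl","wb"))
a=d["img"][:,:,::-1]; go(446.5,-85,35,-87.2)
cv2.imwrite("pics/w7.png",a)
cv2.imwrite("pics/w7d.png",cv2.resize(a[80:280,220:420],None,fx=3,fy=3,interpolation=cv2.INTER_CUBIC)[:600])
d=imaging.get_image("scene");cv2.imwrite("pics/s7.png",cv2.resize(d["img"][190:290,260:380,::-1],None,fx=6,fy=6,interpolation=cv2.INTER_CUBIC)[:600])
E
```

```text
clock: 13.6
eef_pos: [447.2, -85.8, 70.5]
tool_rot: [-1.569, -0.001, -1.522]
force: [0.5, 0.2, -3.0]
width: 62.1
t 13.65 at [447.26 -85.86  70.56] [-89.86  -0.04 -87.18] F [ 0.77  0.85 -2.66] w 62.35292242956039
shift cm [-0.09  3.56 -0.08] turn deg [-0.14  0.02  0.04]
```

View pics/w7.png

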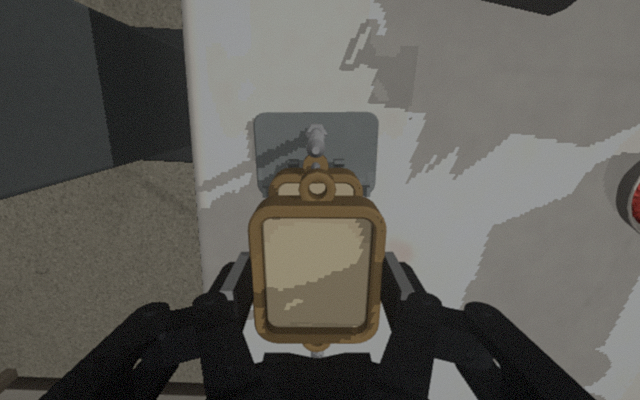

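View pics/w7d.png

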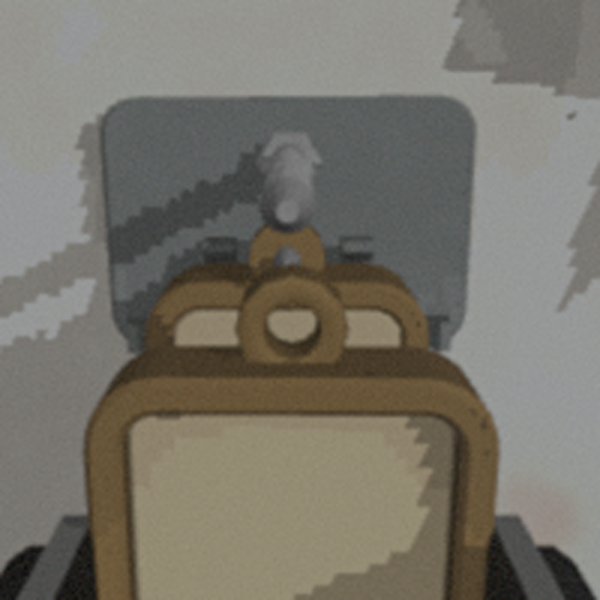

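View pics/s7.png

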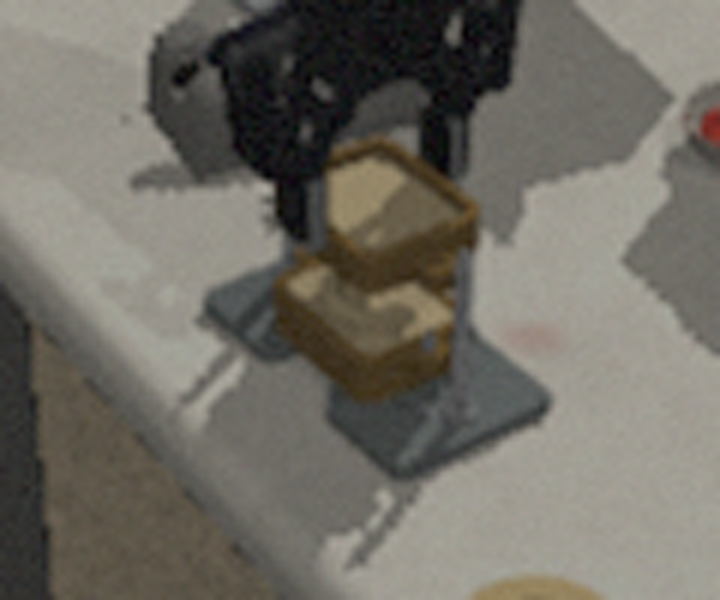

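Run:
```python
from h import *
import pickle
w=pickle.load(open("w7.pkl","rb"));c=(220,80,3)
for z0 in (64,66,68):
  r=fit(w,[(-32,38,z0+20,85,380),(32,38,z0+20,499,380),(32,-38,z0+20,(379-220)*3,(343-80)*3),(-32,-38,z0+20,(256-220)*3,(343-80)*3)],c,(446,-85,3))
  c_,n=np.cos(r[2]),np.sin(r[2])
  for h in (6,10): print("eye pred",(proj(w,[[r[0]-n*43,r[1]+c_*43,z0+h]])-[219.5,79.5])*3-.5)
print("clamp");fit(w,[(0,62,94,287,212),(-42,76,8,103,96),(42,76,8,475,96)],c,(446,-85,3))
print("lower");fit(w,[(0,43,42,288,259),(-30,38,32,145,278),(30,38,32,432,278)],c,(446,-85,3))
```

```text
x 447.4 y -88.2 yaw 2.80 res px [[-1.3, 0.4], [1.5, 0.2], [-1.5, -0.5], [1.3, -0.2]]
eye pred [[291.99 325.58]]
eye pred [[292.1  331.88]]
x 447.4 y -87.2 yaw 2.80 res px [[-2.5, -0.4], [2.7, -0.6], [-0.6, 0.7], [0.4, 1.1]]
eye pred [[291.99 322.59]]
eye pred [[292.11 328.9 ]]
x 447.3 y -86.2 yaw 2.80 res px [[-3.7, -1.2], [3.9, -1.4], [0.2, 2.0], [-0.4, 2.4]]
eye pred [[292.   319.54]]
eye pred [[292.11 325.87]]
clamp
x 446.6 y -85.6 yaw 2.70 res px [[0.4, 0.1], [-2.4, -0.1], [1.7, 0.1]]
lower
x 446.6 y -82.8 yaw 2.76 res px [[0.1, 0.9], [-1.0, -0.4], [0.9, -0.4]]
```

```bash
python3 -m inch '[0.2,-0.25,0.7,-0.07,0,0,0, 0.2,-0.25,1.4,-0.07,0,0,0, 0.2,-0.25,2,-0.07,0,0,0, 0.2,-0.25,2,-0.07,0,0,0, 0.2,-0.25,2,-0.07,0,0,0]';  python3 - <<'E'
from h import *
import pickle
d=imaging.get_image("wrist");pickle.dump(d,open("w8.pkl","wb"))
a=d["img"][:,:,::-1]; go(446.5,-85,35,-87.2)
cv2.imwrite("pics/w8d.png",cv2.resize(a[110:230,250:390],None,fx=5,fy=5,interpolation=cv2.INTER_CUBIC)[:600])
cv2.imwrite("pics/w8e.png",cv2.resize(a[310:380,250:390],None,fx=5,fy=5,interpolation=cv2.INTER_CUBIC)[:600])
E
```

```text
clock: 14.2
eef_pos: [445.1, -83.6, 49.0]
tool_rot: [-1.571, 0.0, -1.523]
force: [0.1, 0.1, -3.0]
width: 62.0
t 14.25 at [445.25 -83.58  49.18] [-90.01  -0.   -87.24] F [ 0.67  0.85 -2.86] w 62.08832145072901
shift cm [0.15 1.42 0.12] turn deg [ 0.01 -0.04  0.  ]
```

View pics/w8d.png

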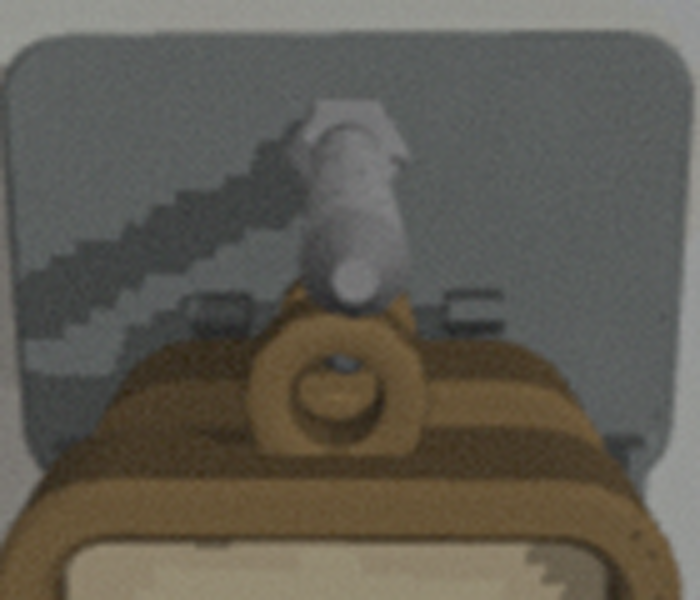

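View pics/w8e.png

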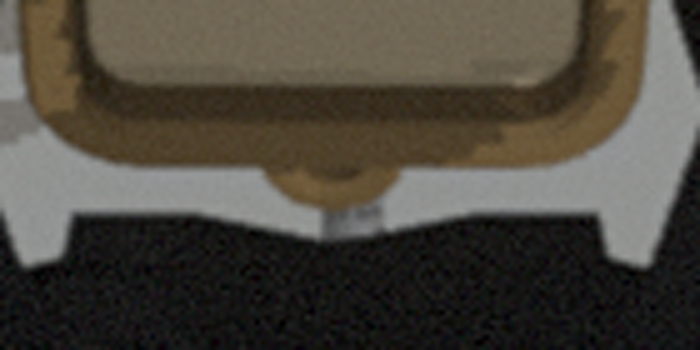

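Run:
```python
from h import *
import pickle
w=pickle.load(open("w8.pkl","rb"))
P=lambda u,v,z: rp(w,250,110,5,u,v,z)
print("pin tip",P(345,366,42),P(345,366,39))
for h in (6,8,10): print("eye hole c",h,P(338,396,46+h),P(338,396,43+h), "outer", P(337,310,46+h),P(337,396,46+h))
print("post",P(355,280,94))
print("rim", P(250,485,66)[1],"rear rim",rp(w,250,310,5,340,165,66)[1], P(250,485,63)[1],rp(w,250,310,5,340,165,63)[1])
```

```text
pin tip [444.07 -41.85  42.  ] [444.12 -42.57  39.  ]
eye hole c 6 [443.35 -42.44  52.  ] [443.4  -43.23  49.  ] outer [442.85 -34.04  52.  ] [443.25 -42.45  52.  ]
eye hole c 8 [443.32 -41.92  54.  ] [443.37 -42.71  51.  ] outer [442.83 -33.64  54.  ] [443.23 -41.93  54.  ]
eye hole c 10 [443.29 -41.4   56.  ] [443.34 -42.18  53.  ] outer [442.81 -33.24  56.  ] [443.2 -41.4  56. ]
post [443.46 -23.53  94.  ]
rim -47.2698295934039 rear rim -120.94036824143724 -48.25806504154555 -123.69395990543718
```

```bash
python3 -m inch '[0.2,0,0.2,0.08,0,0,0, 0.2,0,0.2,0.08,0,0,0, 0.2,0,0.2,0.08,0,0,0]';  python3 - <<'E'
from h import *
import pickle
d=imaging.get_image("wrist");pickle.dump(d,open("w9.pkl","wb"))
a=d["img"][:,:,::-1]; go(446.5,-85,35,-87.2)
cv2.imwrite("pics/w9d.png",cv2.resize(a[110:230,250:390],None,fx=5,fy=5,interpolation=cv2.INTER_CUBIC)[:600])
E
```

```text
clock: 14.55
eef_pos: [446.2, -83.4, 47.3]
tool_rot: [-1.571, -0.0, -1.522]
force: [0.3, -0.0, -1.9]
width: 62.6
t 14.6 at [446.17 -83.27  47.34] [-90.     0.   -87.21] F [-0.48  0.18 -3.09] w 61.884039830895546
shift cm [0.17 1.23 0.02] turn deg [-0.   -0.01 -0.  ]
```

View pics/w9d.png

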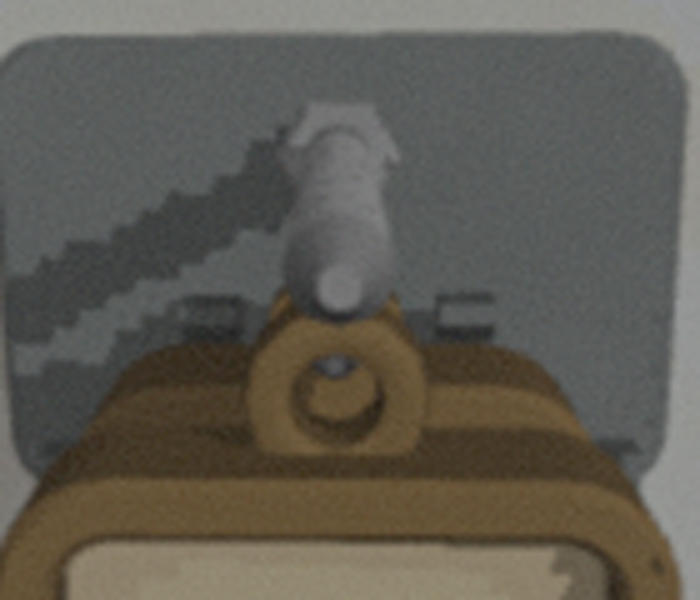

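```bash
python3 -m inch '[0.2,0,0.1,-0.03,0,0,0, 0.2,0,0.2,-0.03,0,0,0, 0.2,0,0.3,-0.03,0,0,0, 0.2,0,0.4,-0.03,0,0,0, 0.2,0,0.5,-0.03,0,0,0, 0.2,0,0.5,-0.03,0,0,0]';  python3 - <<'E'
from h import *
import pickle
d=imaging.get_image("wrist");pickle.dump(d,open("w10.pkl","wb"))
a=d["img"][:,:,::-1]; go(446.5,-85,35,-87.2)
cv2.imwrite("pics/w10d.png",cv2.resize(a[110:230,250:390],None,fx=5,fy=5,interpolation=cv2.INTER_CUBIC)[:600])
E
```

```text
clock: 15.2
eef_pos: [445.7, -83.3, 42.2]
tool_rot: [-1.571, 0.0, -1.522]
force: [0.2, 0.7, -3.8]
width: 62.4
t 15.25 at [445.75 -83.32  42.19] [-90.01   0.   -87.22] F [ 0.09  0.22 -5.03] w 62.145135666564244
shift cm [0.17 0.72 0.07] turn deg [ 0.01 -0.02 -0.  ]
```

View pics/w10d.png

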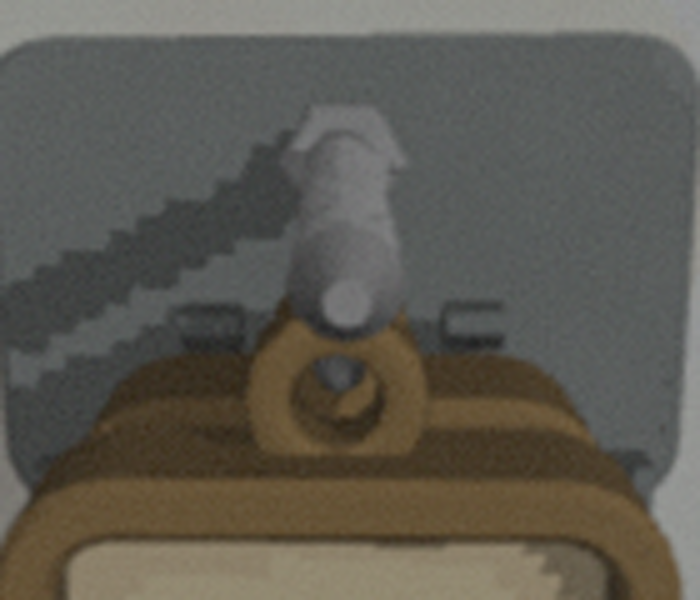

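```bash
python3 -m inch '[0.2,0,0.15,0,0,0,0, 0.2,0,0.3,0,0,0,0, 0.2,0,0.45,0,0,0,0, 0.2,0,0.6,0,0,0,0, 0.2,0,0.7,0,0,0,0, 0.2,0,0.76,0,0,0,0, 0.2,0,0.76,0,0,0,0]';  python3 - <<'E'
from h import *
import pickle
d=imaging.get_image("wrist");pickle.dump(d,open("w11.pkl","wb"))
a=d["img"][:,:,::-1]; go(446.5,-85,35,-87.2)
cv2.imwrite("pics/w11d.png",cv2.resize(a[110:230,250:390],None,fx=5,fy=5,interpolation=cv2.INTER_CUBIC)[:600])
E
```

```text
clock: 15.95
eef_pos: [445.8, -83.4, 35.0]
tool_rot: [-1.57, 0.0, -1.522]
force: [-2.0, 0.1, 3.3]
width: 62.5
t 16.0 at [445.77 -83.34  35.03] [-89.98   0.02 -87.23] F [-2.27  0.9   3.89] w 62.051067641415756
shift cm [0.17 0.   0.06] turn deg [-0.02 -0.03 -0.02]
```

View pics/w11d.png

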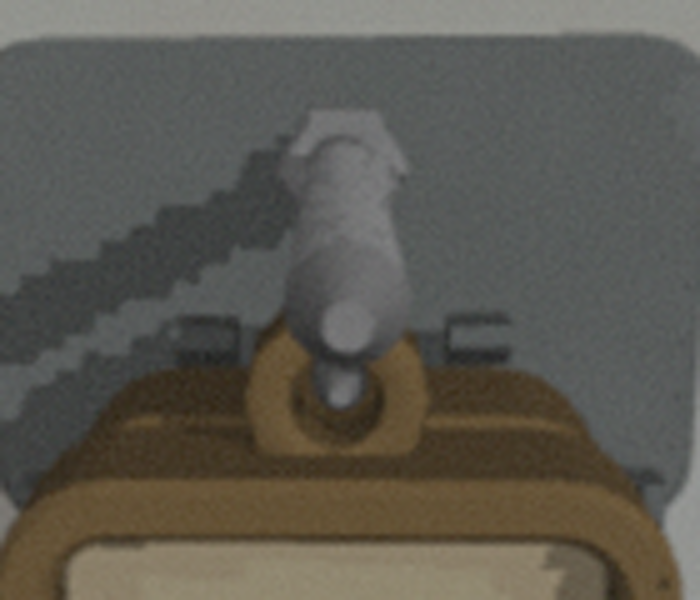

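```bash
python3 -m inch '[1,0,0,0,0,0,0, 1,0,0,0,0,0,0, 1,0,0,0,0,0,0, 1,0,0,0,0,0,0, 1,0,0,0,0,0,0]'; python3 -m inch '[1,0,-5,0,0,0,0, 1,0,-10,0,0,0,0, 1,0,-15,0,0,0,0, 1,0,-19,0,0,0,0, 1,0,-19,0,0,0,0]';  python3 - <<'E'
from h import *
import pickle
d=imaging.get_image("wrist");pickle.dump(d,open("w12.pkl","wb"))
a=d["img"][:,:,::-1]; go(424,397,230,-82.8)
cv2.imwrite("pics/w12d.png",cv2.resize(a[90:280,220:420],None,fx=4,fy=4,interpolation=cv2.INTER_CUBIC)[:600])
d=imaging.get_image("scene");cv2.imwrite("pics/s12.png",cv2.resize(d["img"][190:290,260:380,::-1],None,fx=6,fy=6,interpolation=cv2.INTER_CUBIC)[:600])
E
```

```text
clock: 16.5
eef_pos: [445.9, -83.3, 34.7]
tool_rot: [-1.571, -0.0, -1.522]
force: [-0.4, 0.3, 0.7]
width: 85.4
clock: 17.0
eef_pos: [448.7, -84.4, 229.1]
tool_rot: [-1.562, -0.001, -1.522]
force: [0.5, 0.8, -0.3]
width: 85.5
t 17.05 at [447.39 -83.4  226.82] [-89.69  -0.01 -87.17] F [-1.01  0.46 -0.02] w 85.56652826701199
shift cm [-48.1   -0.32   0.04] turn deg [-0.31 -4.37  0.02]
```

View pics/w12d.png

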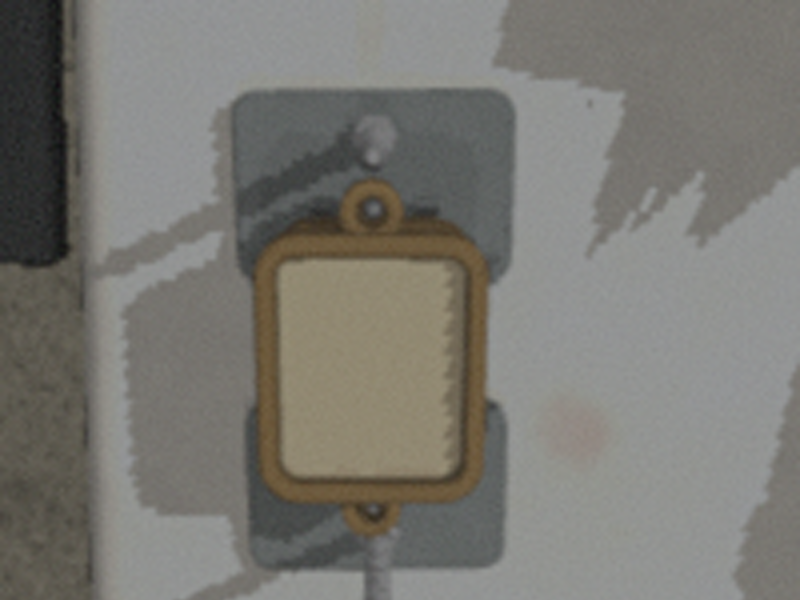

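View pics/s12.png

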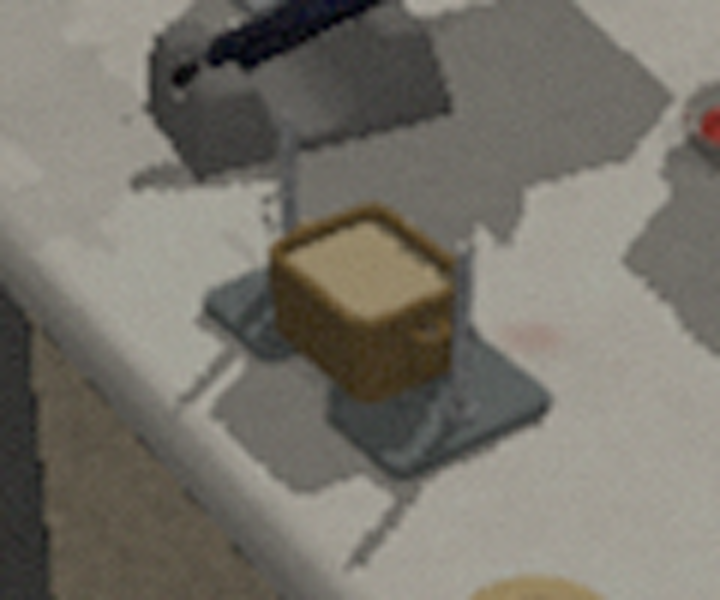

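```bash
python3 -m inch '[1,-5,0,0,0,-1,0, 1,-10,0,0,0,-2,0, 1,-15,0,0,0,-3,0, 1,-20,0,0,0,-4,0, 1,-25,0,0,0,-4.4,0, 1,-30,0,0,0,-4.4,0, 1,-35,0,0,0,-4.4,0, 1,-40,1,0,0,-4.4,0, 1,-45,4,0,0,-4.4,0, 1,-48,8,0,0,-4.4,0, 1,-48,9,0,0,-4.4,0, 1,-48,9,0,0,-4.4,0]'; python3 -m inch '[1,0,0,0,0,0,0, 1,0,0,0,0,0,0]';  python3 - <<'E'
from h import *
import pickle
d=imaging.get_image("wrist");pickle.dump(d,open("w13.pkl","wb"))
a=d["img"][:,:,::-1]; go(424,397,12,-82.8)
cv2.imwrite("pics/w13.png",a)
cv2.imwrite("pics/w13d.png",cv2.resize(a[130:270,250:390],None,fx=4,fy=4,interpolation=cv2.INTER_CUBIC)[:600])
E
```

```text
clock: 18.3
eef_pos: [419.8, 394.9, 130.4]
tool_rot: [-1.578, -0.005, -1.444]
force: [-0.5, -0.5, 0.1]
width: 85.4
clock: 18.5
eef_pos: [423.9, 394.4, 135.9]
tool_rot: [-1.569, 0.0, -1.449]
force: [-0.0, -0.4, 0.3]
width: 85.5
t 18.55 at [423.92 394.8  136.17] [-89.9    0.05 -82.99] F [-0.21  0.58 -0.42] w 85.12948377014162
shift cm [-0.21 12.42  0.01] turn deg [-0.1  -0.19 -0.05]
```

View pics/w13.png

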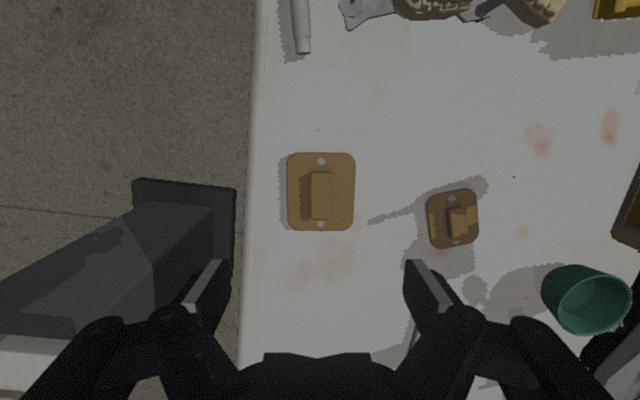

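View pics/w13d.png

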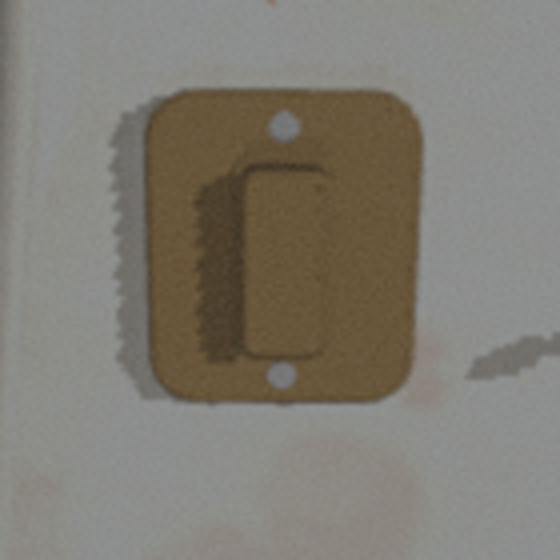

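Run:
```python
from h import *
import pickle
w=pickle.load(open("w13.pkl","rb"));c=(250,130,4)
r=fit(w,[(-32,38,10,145,89),(32,38,10,423,89),(32,-38,10,414,403),(-32,-38,10,149,403)],c,(424,397,7))
go(r[0],r[1],12,np.degrees(r[2])-90)
w=pickle.load(open("w12.pkl","rb"));c=(220,90,4)
r=fit(w,[(-32,38,52,253,234),(32,38,52,490,234),(32,-38,52,483,502),(-32,-38,52,262,502)],c,(446,-85,3))
```

```text
x 427.2 y 398.3 yaw 6.81 res px [[-1.1, -0.1], [1.0, 0.0], [-0.2, 0.1], [0.3, 0.1]]
t 18.55 at [423.92 394.8  136.17] [-89.9    0.05 -82.99] F [-0.21  0.58 -0.42] w 85.12948377014162
shift cm [-0.3  12.42  0.35] turn deg [-0.1   0.21 -0.05]
x 446.2 y -84.0 yaw 2.69 res px [[-0.5, -0.2], [0.6, -0.2], [0.4, 0.2], [-0.5, 0.3]]
```

```bash
python3 -m inch '[1,-0.2,5,0.33,0,0.2,0, 1,-0.2,9,0.33,0,0.2,0, 1,-0.2,11.5,0.33,0,0.2,0, 1,-0.2,12.3,0.33,0,0.2,0, 1,-0.2,12.4,0.33,0,0.2,0, 1,-0.2,12.4,0.33,0,0.2,0]'; python3 -m inch '[0.1,0,0,0,0,0,0, 0.1,0,0,0,0,0,0, 0.1,0,0,0,0,0,0, 0.1,0,0,0,0,0,0, 0.1,0,0,0,0,0,0, 0.1,0,0,0,0,0,0, 0.1,0,0,0,0,0,0, 0.1,0,0,0,0,0,0, 0.1,0,0,0,0,0,0, 0.1,0,0,0,0,0,0]'
```

```text
clock: 19.15
eef_pos: [426.8, 398.8, 12.3]
tool_rot: [-1.569, 0.001, -1.45]
force: [0.1, 0.7, 0.6]
width: 85.4
clock: 20.15
eef_pos: [425.9, 398.8, 11.3]
tool_rot: [-1.57, 0.001, -1.449]
force: [-0.3, -0.6, 4.9]
width: 18.3
```

```bash
python3 -m inch '[0.1,0,-3,0,0,0,0, 0.1,0,-7,0,0,0,0, 0.1,0,-12,0,0,0,0, 0.1,0,-17,0,0,0,0, 0.1,0,-21,0,0,0,0, 0.1,0,-21,0,0,0,0]';  python3 - <<'E'
from h import *
go(446.3,-84,190,-87.3)
E
```

```text
clock: 20.75
eef_pos: [428.6, 399.9, 226.0]
tool_rot: [-1.563, 0.006, -1.449]
force: [0.9, 0.1, -1.6]
width: 18.5
t 20.75 at [428.58 399.9  226.01] [-89.53   0.32 -83.02] F [ 0.93  0.12 -1.64] w 18.515193719851876
shift cm [48.27  3.3  -4.15] turn deg [-0.46  4.28 -0.34]
```

```bash
python3 -m inch '[0.1,4,0,-0.4,0,0.5,0, 0.1,8,0,-0.8,0,1,0, 0.1,12.5,0,-1.2,0,1.5,0, 0.1,17,0,-1.6,0,2,0, 0.1,21.5,0,-2,0,2.5,0, 0.1,26,0,-2.4,0,3,0, 0.1,30.5,0,-2.8,0,3.5,0, 0.1,35,0,-3.2,0,4,0, 0.1,39.5,0,-3.6,0,4.3,0, 0.1,43.5,1,-4,0,4.3,0, 0.1,46.5,4,-4.1,0,4.3,0, 0.1,48.2,7,-4.1,0,4.3,0]'; python3 -m inch '[0.1,0,0,0,0,0,0, 0.1,0,0,0,0,0,0, 0.1,0,0,0,0,0,0]';  python3 - <<'E'
from h import *
go(446.3,-84,100,-87.3)
E
```

```text
clock: 21.95
eef_pos: [443.2, -87.7, 149.6]
tool_rot: [-1.57, -0.001, -1.527]
force: [0.8, 1.0, -0.3]
width: 18.5
clock: 22.25
eef_pos: [443.7, -83.8, 151.1]
tool_rot: [-1.571, 0.001, -1.522]
force: [-0.0, 0.7, -1.4]
width: 17.7
t 22.25 at [443.67 -83.76 151.15] [-89.98   0.03 -87.23] F [-0.    0.7  -1.35] w 17.712505728100805
shift cm [0.04 5.11 0.26] turn deg [-0.02  0.07 -0.03]
```

```bash
python3 -m inch '[0.1,0,2.5,0.26,0,0,0, 0.1,0,5,0.26,0,0,0, 0.1,0,7,0.26,0,0,0, 0.1,0,7.6,0.26,0,0,0, 0.1,0,7.6,0.26,0,0,0, 0.1,0,7.6,0.26,0,0,0]';  python3 - <<'E'
from h import *
import pickle
d=imaging.get_image("wrist");pickle.dump(d,open("w14.pkl","wb"))
a=d["img"][:,:,::-1]; go(446.3,-84,58,-87.2)
cv2.imwrite("pics/w14.png",a)
cv2.imwrite("pics/w14d.png",cv2.resize(a[80:230,230:410],None,fx=4,fy=4,interpolation=cv2.INTER_CUBIC)[:600])
cv2.imwrite("pics/w14e.png",cv2.resize(a[210:360,230:410],None,fx=4,fy=4,interpolation=cv2.INTER_CUBIC)[:600])
d=imaging.get_image("scene");cv2.imwrite("pics/s14.png",cv2.resize(d["img"][190:290,260:380,::-1],None,fx=6,fy=6,interpolation=cv2.INTER_CUBIC)[:600])
E
```

```text
clock: 22.85
eef_pos: [446.9, -84.5, 75.7]
tool_rot: [-1.569, -0.0, -1.523]
force: [0.5, 0.0, -1.4]
width: 17.9
t 22.9 at [446.94 -84.59  75.77] [-89.88  -0.02 -87.27] F [ 0.4  -0.05 -2.29] w 18.14195677850122
shift cm [-0.06  1.78 -0.06] turn deg [-0.12 -0.07  0.02]
```

View pics/w14d.png

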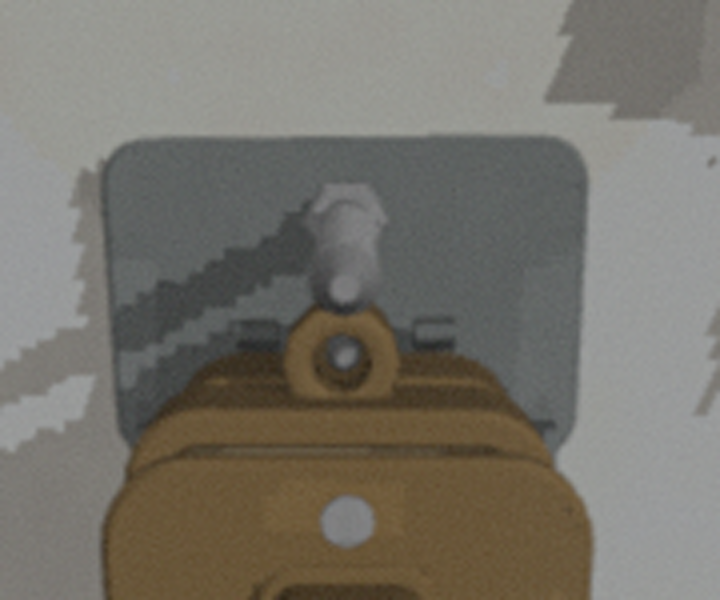

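View pics/w14e.png

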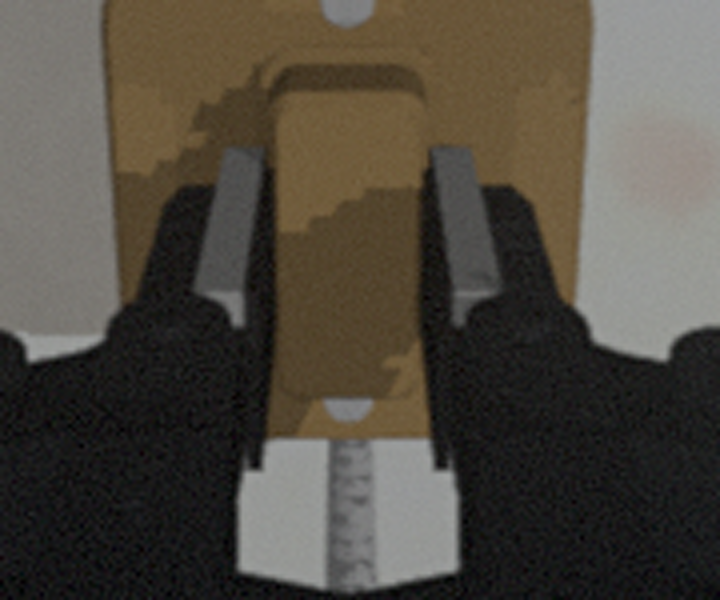

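View pics/s14.png

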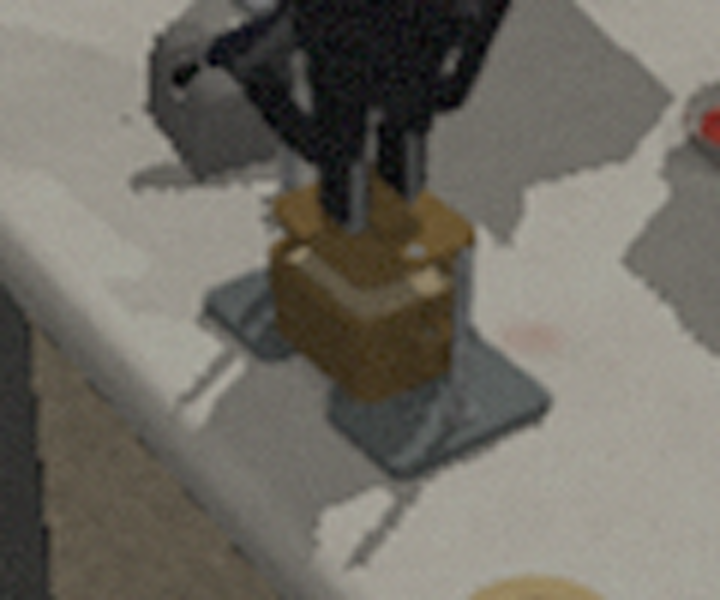

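Run:
```python
from h import *
import pickle
w=pickle.load(open("w14.pkl","rb"));c=(230,80,4)
P=lambda u,v,z: rp(w,230,80,4,u,v,z)
for z0 in (61.5,64.5):
  f=P(348,460,z0+10);b=P(348,957,z0+10);s1=P(347,523,z0+10)
  print("cover front,back",f,b,"len",f[1]-b[1],"mid y",(f[1]+b[1])/2,"hole",s1)
  print(" width at rows", P(110,640,z0+10)[0],P(590,640,z0+10)[0],(P(110,640,z0+10)+P(590,640,z0+10))[0]/2)
print("upper front edge",P(340,408,52),P(340,408,49),"edges",P(126,470,52),P(556,466,52))
print("pin",P(345,355,42),"post",P(345,290,94))
```

```text
cover front,back [445.13 -48.34  71.5 ] [ 448.71 -124.2    71.5 ] len 75.8598945142842 mid y -86.2745324624233 hole [445.4  -56.84  71.5 ]
 width at rows 414.4492841688875 478.74559943085313 446.59744179987035
cover front,back [445.08 -47.5   74.5 ] [ 448.59 -121.8    74.5 ] len 74.3049903062593 mid y -84.64803752380405 hole [445.34 -55.82  74.5 ]
 width at rows 415.0290927974339 478.00752313744647 446.5183079674402
upper front edge [443.94 -46.22  52.  ] [443.96 -46.93  49.  ] edges [413.36 -56.86  52.  ] [475.62 -53.37  52.  ]
pin [444.39 -40.45  42.  ] post [443.59 -23.75  94.  ]
```

```bash
python3 -m inch '[0.1,-0.14,0.2,-0.1,0,0,0, 0.1,-0.14,0.5,-0.1,0,0,0, 0.1,-0.14,0.7,-0.1,0,0,0, 0.1,-0.14,0.7,-0.1,0,0,0]';  python3 - <<'E'
from h import *
import pickle
d=imaging.get_image("wrist");pickle.dump(d,open("w15.pkl","wb"))
a=d["img"][:,:,::-1]; go(446.3,-84,58,-87.2)
cv2.imwrite("pics/w15d.png",cv2.resize(a[80:230,230:410],None,fx=4,fy=4,interpolation=cv2.INTER_CUBIC)[:600])
d=imaging.get_image("scene");cv2.imwrite("pics/s15.png",cv2.resize(d["img"][190:290,260:380,::-1],None,fx=6,fy=6,interpolation=cv2.INTER_CUBIC)[:600])
E
```

```text
clock: 23.35
eef_pos: [444.7, -83.4, 67.4]
tool_rot: [-1.571, 0.0, -1.524]
force: [-0.2, -0.3, -1.6]
width: 18.1
t 23.4 at [444.83 -83.49  67.53] [-90.02   0.01 -87.33] F [ 0.61  0.49 -2.09] w 18.203757974842055
shift cm [0.06 0.95 0.15] turn deg [ 0.02 -0.13 -0.01]
```

View pics/w15d.png

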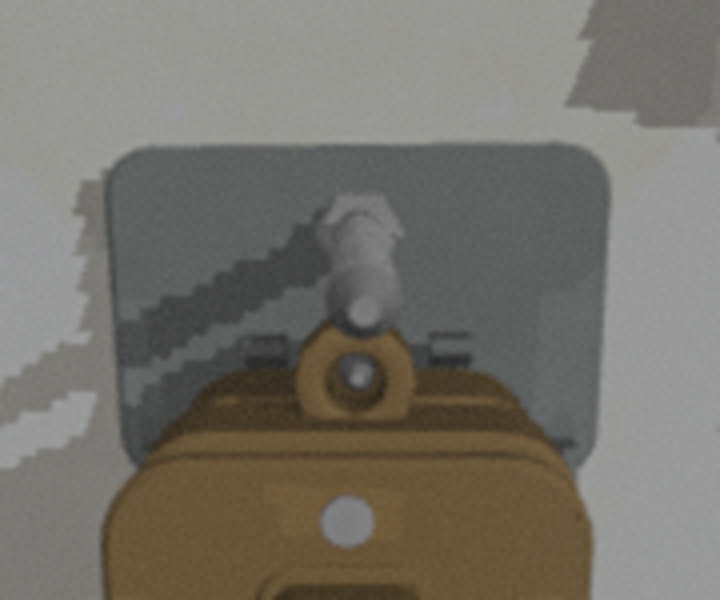

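View pics/s15.png

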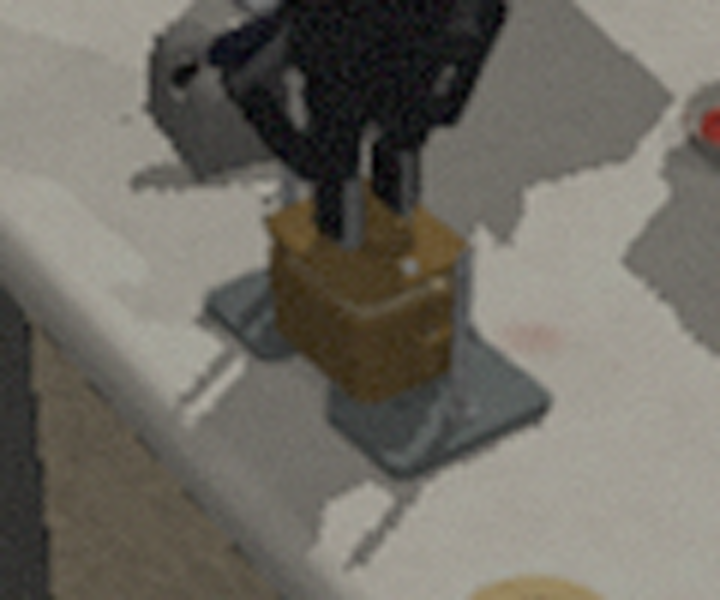

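Run:
```python
from h import *
import pickle
w=pickle.load(open("w15.pkl","rb"))
P=lambda u,v,z: rp(w,230,80,4,u,v,z)
print("cover",P(348,460,63.2),"hole",P(347,523,63.2),"upper",P(355,432,49),"pin",P(358,372,39),"post",P(362,312,92))
```

```text
cover [443.07 -47.3   63.2 ] hole [443.33 -55.79  63.2 ] upper [444.05 -47.22  49.  ] pin [444.24 -40.79  39.  ] post [443.35 -23.93  92.  ]
```

```bash
python3 -m inch '[0.1,0,0,0.13,0,0,0, 0.1,0,0.2,0.13,0,0,0, 0.1,0,0.4,0.13,0,0,0, 0.1,0,0.55,0.13,0,0,0, 0.1,0,0.7,0.13,0,0,0, 0.1,0,0.85,0.13,0,0,0, 0.1,0,0.95,0.13,0,0,0, 0.1,0,1,0.13,0,0,0, 0.1,0,1,0.13,0,0,0]';  python3 - <<'E'
from h import *
import pickle
d=imaging.get_image("wrist");pickle.dump(d,open("w16.pkl","wb"))
a=d["img"][:,:,::-1]; go(446.3,-84,58,-87.2)
cv2.imwrite("pics/w16d.png",cv2.resize(a[80:230,230:410],None,fx=4,fy=4,interpolation=cv2.INTER_CUBIC)[:600])
d=imaging.get_image("scene");cv2.imwrite("pics/s16.png",cv2.resize(d["img"][190:290,260:380,::-1],None,fx=6,fy=6,interpolation=cv2.INTER_CUBIC)[:600])
E
```

```text
clock: 24.35
eef_pos: [446.2, -83.4, 58.3]
tool_rot: [-1.57, 0.001, -1.524]
force: [-2.6, 0.6, 7.4]
width: 18.1
t 24.4 at [446.16 -83.37  58.24] [-89.98   0.03 -87.33] F [-1.33  1.09  7.85] w 18.38647211714463
shift cm [0.06 0.02 0.01] turn deg [-0.02 -0.13 -0.03]
```

View pics/w16d.png

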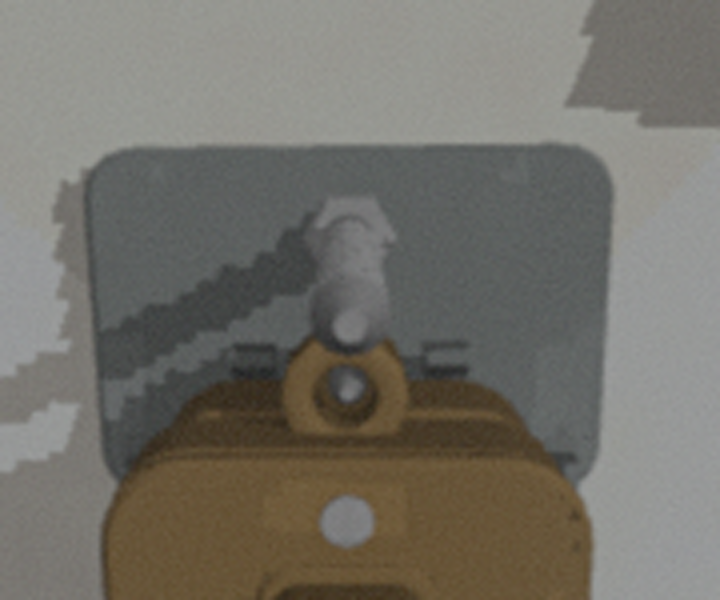

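View pics/s16.png

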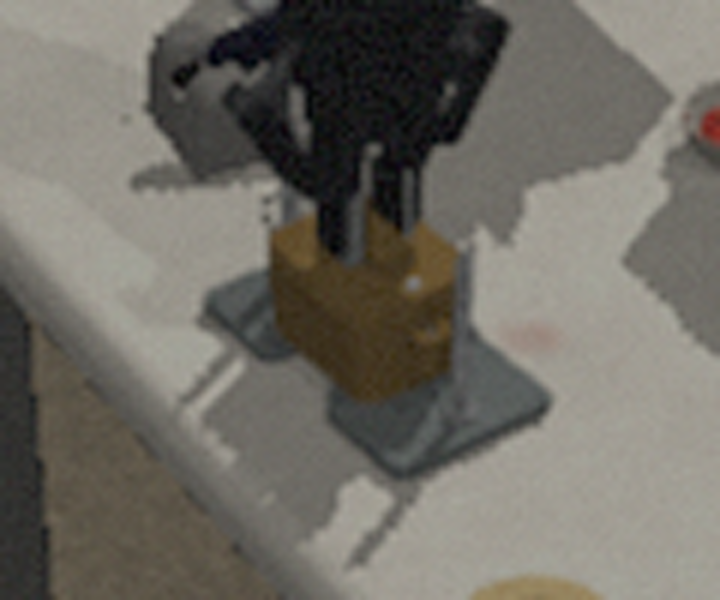

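Cover is home with no visible gap. Release, lift, and head for the bar.

```bash
python3 -m inch '[1,0,0,0,0,0,0, 1,0,0,0,0,0,0, 1,0,0,0,0,0,0, 1,0,0,0,0,0,0, 1,0,0,0,0,0,0, 1,0,0,0,0,0,0]'; python3 -m inch '[1,0,-4,0,0,0,0, 1,0,-9,0,0,0,0, 1,0,-14,0,0,0,0, 1,0,-17,0,0,0,0, 1,0,-17,0,0,0,0, 1,0,-17,0,0,0,0]';  python3 - <<'E'
from h import *
import pickle
d=imaging.get_image("wrist");pickle.dump(d,open("w17.pkl","wb"))
a=d["img"][:,:,::-1]; go(562,230,240,-91.7)
cv2.imwrite("pics/w17d.png",cv2.resize(a[90:280,220:420],None,fx=4,fy=4,interpolation=cv2.INTER_CUBIC)[:600])
d=imaging.get_image("top");cv2.imwrite("pics/t17.png",cv2.resize(d["img"][130:270,250:400,::-1],None,fx=4,fy=4,interpolation=cv2.INTER_CUBIC)[:600])
E
```

```text
clock: 25.05
eef_pos: [446.2, -83.4, 57.7]
tool_rot: [-1.571, 0.0, -1.524]
force: [-0.3, 0.1, -0.9]
width: 85.4
clock: 25.65
eef_pos: [446.4, -82.9, 228.0]
tool_rot: [-1.57, 0.001, -1.523]
force: [-0.5, -0.5, -0.4]
width: 85.7
t 25.7 at [445.75 -82.78 227.21] [-90.05   0.04 -87.28] F [ 0.22 -0.29 -0.08] w 85.86872776158536
shift cm [-30.69  -1.27  13.09] turn deg [ 0.05  4.42 -0.04]
```

View pics/w17d.png

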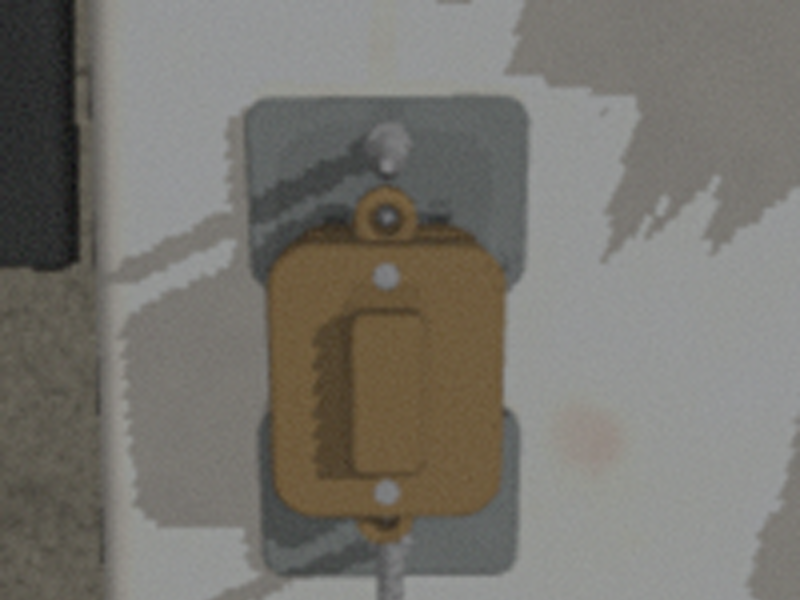

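```bash
python3 - <<'E'
from h import *
T=imaging.get_image("top");S=imaging.get_image("scene")
def tri(a,b):
    K=lambda d:np.array([[d["fx"],0,d["cx"]],[0,d["fy"],d["cy"]],[0,0,1]])@np.c_[d["R"],d["t"]]
    X=cv2.triangulatePoints(K(T),K(S),np.array(a,float).reshape(2,1),np.array(b,float).reshape(2,1));return (X[:3]/X[3]).ravel()
print(tri((306.7,158.7),(347,176)), tri((296,225),(289,203.5)))
E
python3 -m inch '[1,-5,-1.3,2,0,1,0, 1,-10,-1.3,4,0,2,0, 1,-14.5,-1.3,6,0,3,0, 1,-19,-1.3,8,0,4,0, 1,-23,-1.3,10,0,4.4,0, 1,-27,-1.3,12,0,4.4,0, 1,-30.7,-1.3,13.1,0,4.4,0, 1,-30.7,2,13.1,0,4.4,0, 1,-30.7,6,13.1,0,4.4,0, 1,-30.7,9,13.1,0,4.4,0, 1,-30.7,9,13.1,0,4.4,0, 1,-30.7,9,13.1,0,4.4,0]';  python3 - <<'E'
from h import *
import pickle
d=imaging.get_image("wrist");pickle.dump(d,open("w18.pkl","wb"))
a=d["img"][:,:,::-1]; go(562,230,2,-91.7)
cv2.imwrite("pics/w18.png",a)
E
```

```text
[648.08  80.41  83.77] [462.2  106.49  36.14]
clock: 27.05
eef_pos: [562.8, 228.7, 137.2]
tool_rot: [-1.572, -0.001, -1.602]
force: [0.3, -0.5, 0.7]
width: 85.0
t 27.1 at [563.66 228.92 138.47] [-89.93  -0.01 -91.76] F [ 0.23 -0.36  0.93] w 85.63673055775763
shift cm [-0.11 13.65 -0.18] turn deg [-0.07 -0.06  0.01]
```

View pics/w18.png

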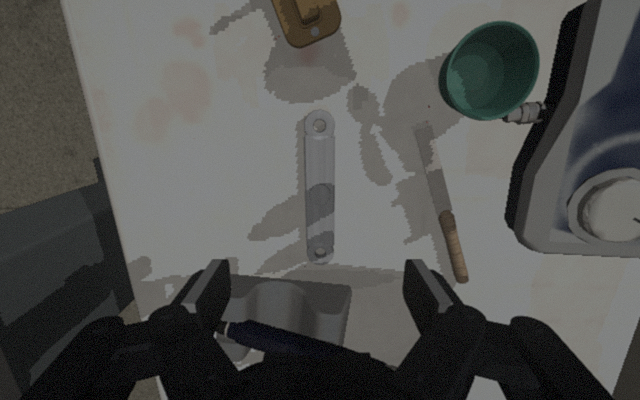

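Run:
```python
import cv2
a=cv2.imread("pics/w18.png")
cv2.imwrite("pics/w18d.png",cv2.resize(a[95:275,260:380],None,fx=4,fy=4,interpolation=cv2.INTER_CUBIC)[:720][:600])
cv2.imwrite("pics/w18e.png",cv2.resize(a[195:275,260:380],None,fx=4,fy=4,interpolation=cv2.INTER_CUBIC)[:600])
```

```text
(no output)
```

View pics/w18d.png

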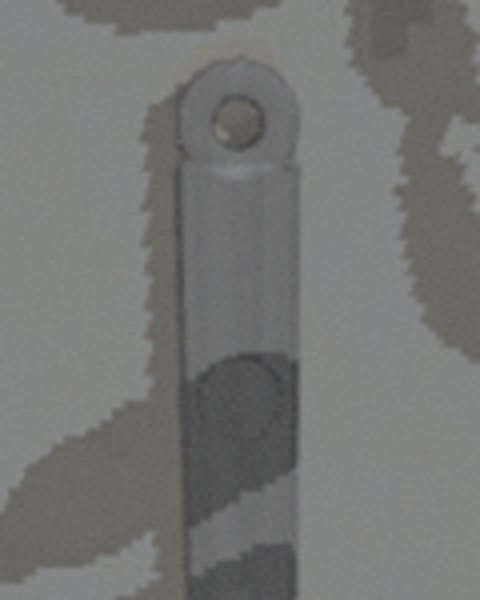

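View pics/w18e.png

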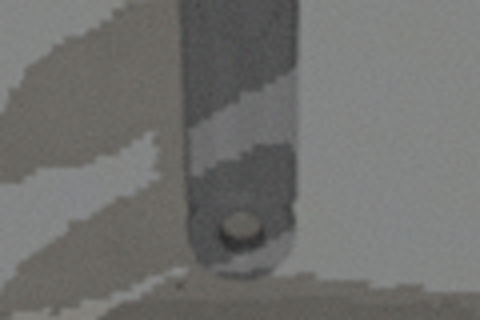

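Run:
```python
from h import *
import pickle
w=pickle.load(open("w18.pkl","rb"));c=(260,95,4)
for z in (7,10): r=fit(w,[(0,62,z,238,123),(0,-62,z,242,629)],c,(562,230,-2))
r=fit(w,[(0,62,10,238,123),(0,-62,10,242,629),(0,0,13,240,398),(-14,45,10,179,178),(14,45,10,300,178),(-14,-45,10,187,570),(14,-45,10,298,570)],c,(562,230,-2))
r=fit(w,[(0,0,13,240,398)],c,(562,230,-2))
go(563,230,2,-92)
```

```text
x 565.6 y 230.7 yaw -1.19 res px [[-0.0, -0.0], [0.0, 0.1]]
x 565.6 y 231.3 yaw -1.19 res px [[-0.0, -0.6], [0.0, 0.8]]
x 565.8 y 232.9 yaw -1.22 res px [[0.2, -2.5], [0.1, -0.6], [0.2, -1.8], [-0.7, 3.7], [0.5, 3.4], [-0.5, -1.3], [0.2, -1.6]]
x 565.6 y 231.1 yaw -2.00 res px [[0.0, -0.0]]
t 27.1 at [563.66 228.92 138.47] [-89.93  -0.01 -91.76] F [ 0.23 -0.36  0.93] w 85.63673055775763
shift cm [-0.11 13.65 -0.08] turn deg [-0.07  0.24  0.01]
```

```bash
python3 -m inch '[1,-0.05,5,0.18,0,-0.5,0, 1,-0.05,9,0.18,0,-0.5,0, 1,-0.05,12,0.18,0,-0.5,0, 1,-0.05,13.3,0.18,0,-0.5,0, 1,-0.05,13.6,0.18,0,-0.5,0, 1,-0.05,13.6,0.18,0,-0.5,0]'; python3 -m inch '[0.15,0,0,0,0,0,0, 0.15,0,0,0,0,0,0, 0.15,0,0,0,0,0,0, 0.15,0,0,0,0,0,0, 0.15,0,0,0,0,0,0, 0.15,0,0,0,0,0,0, 0.15,0,0,0,0,0,0, 0.15,0,0,0,0,0,0, 0.15,0,0,0,0,0,0, 0.15,0,0,0,0,0,0]'
```

```text
clock: 27.7
eef_pos: [566.0, 229.9, 3.2]
tool_rot: [-1.568, 0.001, -1.592]
force: [-0.6, -0.7, 0.2]
width: 85.2
clock: 28.7
eef_pos: [565.1, 230.1, 2.6]
tool_rot: [-1.57, 0.001, -1.592]
force: [-1.0, 0.7, 6.0]
width: 25.9
```

```bash
python3 -m inch '[0.15,0,-3,0,0,0,0, 0.15,0,-7,0,0,0,0, 0.15,0,-12,0,0,0,0, 0.15,0,-17,0,0,0,0, 0.15,0,-20,0,0,0,0, 0.15,0,-20,0,0,0,0, 0.15,0,-20,0,0,0,0]';  python3 - <<'E'
from h import *
go(446.5,-85.5,210,-87.2)
E
```

```text
clock: 29.4
eef_pos: [564.0, 230.2, 201.6]
tool_rot: [-1.571, 0.001, -1.592]
force: [-1.0, -0.9, -3.0]
width: 25.8
t 29.4 at [564.03 230.17 201.58] [-90.03   0.04 -91.2 ] F [-1.   -0.95 -2.99] w 25.763478605286725
shift cm [ 31.81  -0.86 -11.09] turn deg [ 0.03 -4.   -0.04]
```

```bash
python3 -m inch '[0.15,3.5,0,-1.2,0,-0.5,0, 0.15,7,0,-2.4,0,-1,0, 0.15,11,0,-3.8,0,-1.5,0, 0.15,15,0,-5.2,0,-2,0, 0.15,19,0,-6.6,0,-2.5,0, 0.15,23,0,-8,0,-3,0, 0.15,27,0,-9.4,0,-3.5,0, 0.15,30,0,-10.4,0,-4,0, 0.15,31.8,0,-11.1,0,-4,0, 0.15,31.8,0,-11.1,0,-4,0, 0.15,31.8,0,-11.1,0,-4,0, 0.15,31.8,0,-11.1,0,-4,0]';  python3 - <<'E'
from h import *
import pickle
d=imaging.get_image("wrist");pickle.dump(d,open("w19.pkl","wb"))
a=d["img"][:,:,::-1];go(446.5,-85.5,120,-87.2)
cv2.imwrite("pics/w19.png",a)
E
```

```text
clock: 30.6
eef_pos: [446.8, -84.3, 200.8]
tool_rot: [-1.573, 0.001, -1.52]
force: [0.6, -0.2, -2.0]
width: 25.7
t 30.65 at [446.91 -84.28 201.01] [-90.08   0.03 -87.08] F [-0.07  0.6  -2.08] w 25.698651963638863
shift cm [ 0.12  8.1  -0.04] turn deg [ 0.08  0.12 -0.03]
```

View pics/w19.png

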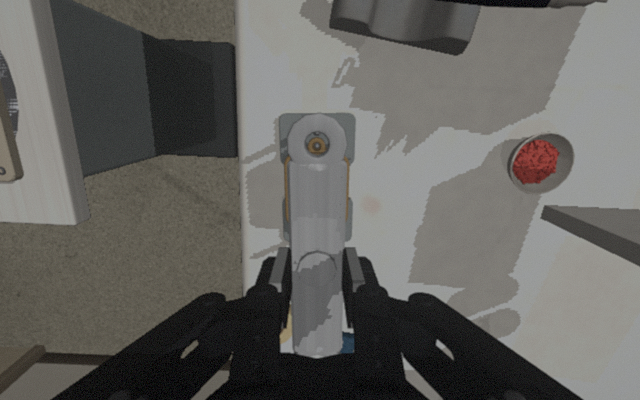

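```bash
python3 -m inch '[0.15,0.1,3,0,0,0,0, 0.15,0.1,6,0,0,0,0, 0.15,0.1,8.5,0,0,0,0, 0.15,0.1,9.4,0,0,0,0, 0.15,0.1,9.4,0,0,0,0, 0.15,0.1,9.4,0,0,0,0]';  python3 - <<'E'
from h import *
import pickle
d=imaging.get_image("wrist");pickle.dump(d,open("w20.pkl","wb"))
a=d["img"][:,:,::-1];go(446.5,-85.5,71.6,-87.2)
cv2.imwrite("pics/w20d.png",cv2.resize(a[90:190,250:390],None,fx=5,fy=5,interpolation=cv2.INTER_CUBIC)[:600])
cv2.imwrite("pics/w20e.png",cv2.resize(a[240:390,240:400],None,fx=4,fy=4,interpolation=cv2.INTER_CUBIC)[:600])
d=imaging.get_image("scene");cv2.imwrite("pics/s20.png",cv2.resize(d["img"][180:280,260:380,::-1],None,fx=6,fy=6,interpolation=cv2.INTER_CUBIC)[:600])
E
```

```text
clock: 31.25
eef_pos: [447.6, -86.7, 108.3]
tool_rot: [-1.57, -0.0, -1.522]
force: [0.7, -0.3, -2.1]
width: 25.9
t 31.3 at [447.79 -86.76 108.57] [-89.9   -0.03 -87.19] F [-0.55  0.12 -2.08] w 25.835205503681465
shift cm [-0.13  3.7  -0.13] turn deg [-0.1   0.01  0.03]
```

View pics/w20d.png

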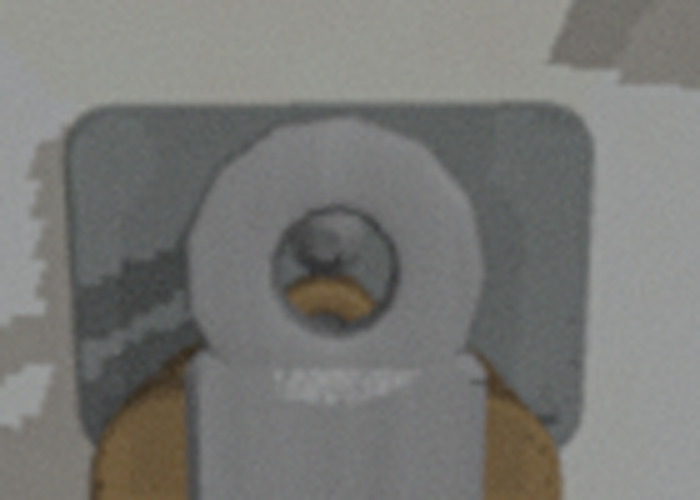

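View pics/w20e.png

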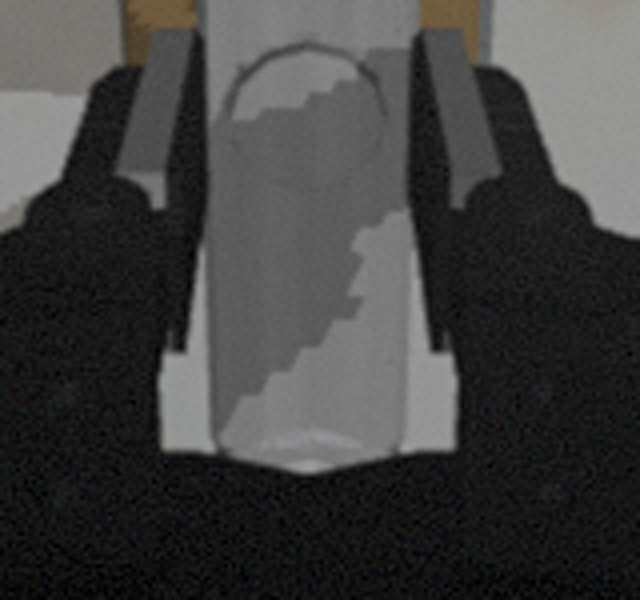

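View pics/s20.png

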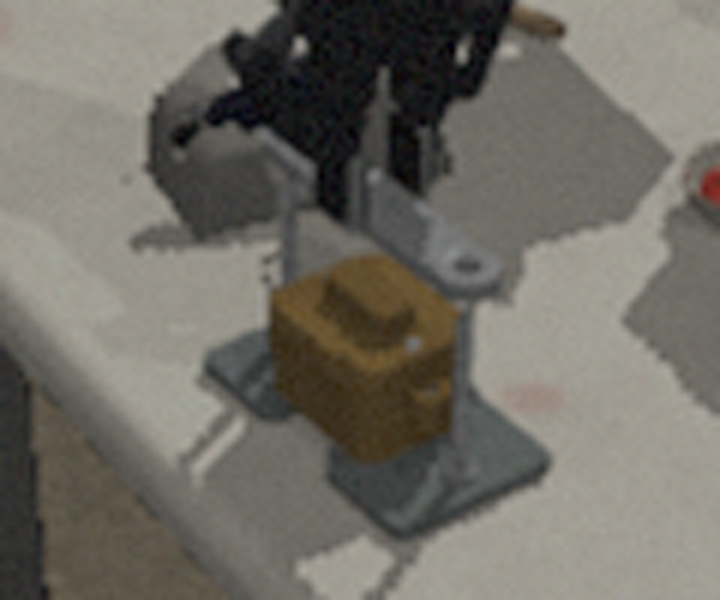

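Run:
```python
from h import *
import pickle
w=pickle.load(open("w20.pkl","rb"))
P=lambda u,v,z: rp(w,250,90,5,u,v,z)
for b in (0,-3):
  print("tip",P(325,248,94+b),"eye",[P(337,270,106+b+h) for h in (6,8,10)], "outer",P(190,270,106+b+8)[0],P(484,270,106+b+8)[0])
```

```text
tip [443.43 -23.8   94.  ] eye [array([444.62, -24.03, 112.  ]), array([444.6 , -23.82, 114.  ]), array([444.59, -23.6 , 116.  ])] outer 431.34571375307127 457.8663145769696
tip [443.43 -24.08  91.  ] eye [array([444.65, -24.36, 109.  ]), array([444.63, -24.14, 111.  ]), array([444.61, -23.93, 113.  ])] outer 431.07991140834145 458.1837260808228
```

```bash
python3 -m inch '[0.15,0,0.3,-0.08,0,0,0, 0.15,0,0.6,-0.08,0,0,0, 0.15,0,0.9,-0.08,0,0,0, 0.15,0,0.9,-0.08,0,0,0, 0.15,0,0.9,-0.08,0,0,0]';  python3 - <<'E'
from h import *
import pickle
d=imaging.get_image("wrist");pickle.dump(d,open("w21.pkl","wb"))
a=d["img"][:,:,::-1];go(446.5,-85.5,71.6,-87.2)
cv2.imwrite("pics/w21d.png",cv2.resize(a[90:190,250:390],None,fx=5,fy=5,interpolation=cv2.INTER_CUBIC)[:600])
d=imaging.get_image("scene");cv2.imwrite("pics/s21.png",cv2.resize(d["img"][180:280,260:380,::-1],None,fx=6,fy=6,interpolation=cv2.INTER_CUBIC)[:600])
d=imaging.get_image("top");cv2.imwrite("pics/t21.png",cv2.resize(d["img"][200:270,310:420,::-1],None,fx=6,fy=6,interpolation=cv2.INTER_CUBIC)[:600])
E
```

```text
clock: 31.85
eef_pos: [446.0, -86.8, 98.6]
tool_rot: [-1.571, 0.0, -1.522]
force: [-0.1, -0.1, -1.7]
width: 26.1
t 31.9 at [446.06 -86.81  98.67] [-90.01   0.   -87.23] F [-0.55 -0.55 -2.35] w 26.01906224719777
shift cm [-0.13  2.71  0.05] turn deg [ 0.01 -0.03 -0.  ]
```

View pics/w21d.png

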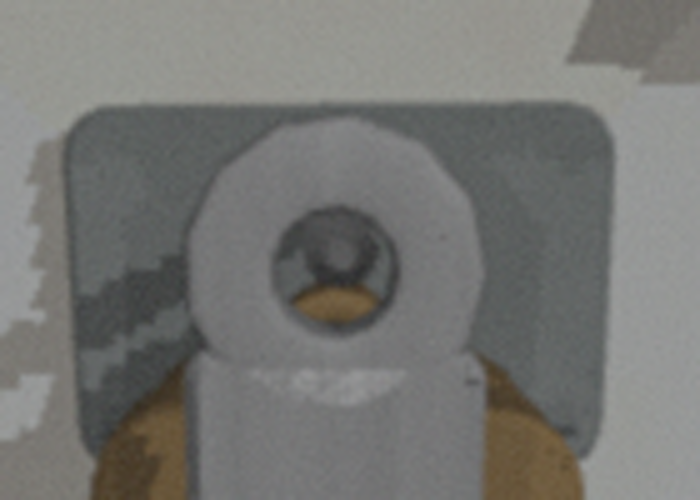

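View pics/s21.png

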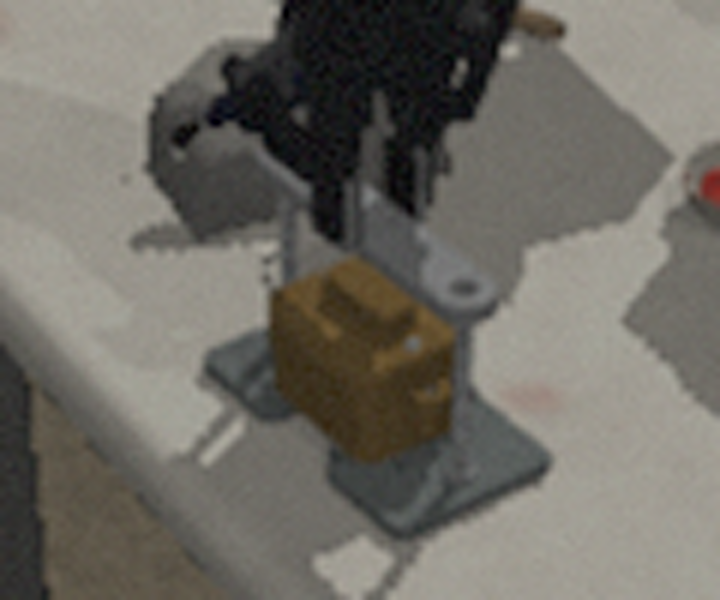

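View pics/t21.png

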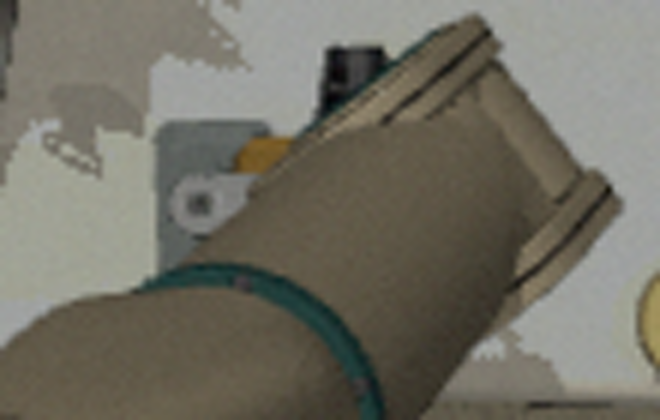

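Run:
```python
from h import *
import pickle
w=pickle.load(open("w21.pkl","rb"))
P=lambda u,v,z: rp(w,250,90,5,u,v,z)
print("tip",P(342,254,91),"eye",[P(337,270,93+h) for h in (6,8)])
```

```text
tip [443.64 -23.79  91.  ] eye [array([443.16, -24.51,  99.  ]), array([443.14, -24.3 , 101.  ])]
```

```bash
python3 -m inch '[0.15,-0.05,0,0.03,0,0,0, 0.15,-0.05,0.2,0.03,0,0,0, 0.15,-0.05,0.4,0.03,0,0,0, 0.15,-0.05,0.6,0.03,0,0,0, 0.15,-0.05,0.8,0.03,0,0,0, 0.15,-0.05,0.8,0.03,0,0,0]';  python3 - <<'E'
from h import *
import pickle
d=imaging.get_image("wrist");pickle.dump(d,open("w22.pkl","wb"))
a=d["img"][:,:,::-1];go(446.5,-85.5,71.6,-87.2)
cv2.imwrite("pics/w22d.png",cv2.resize(a[90:190,250:390],None,fx=5,fy=5,interpolation=cv2.INTER_CUBIC)[:600])
d=imaging.get_image("scene");cv2.imwrite("pics/s22.png",cv2.resize(d["img"][180:280,260:380,::-1],None,fx=6,fy=6,interpolation=cv2.INTER_CUBIC)[:600])
E
```

```text
clock: 32.6
eef_pos: [446.1, -86.2, 90.4]
tool_rot: [-1.571, 0.0, -1.522]
force: [0.3, 0.4, -2.0]
width: 25.8
t 32.65 at [446.22 -86.24  90.51] [-90.02   0.01 -87.22] F [-0.38  0.15 -2.14] w 26.016014803207984
shift cm [-0.07  1.89  0.03] turn deg [ 0.02 -0.02 -0.01]
```

View pics/w22d.png

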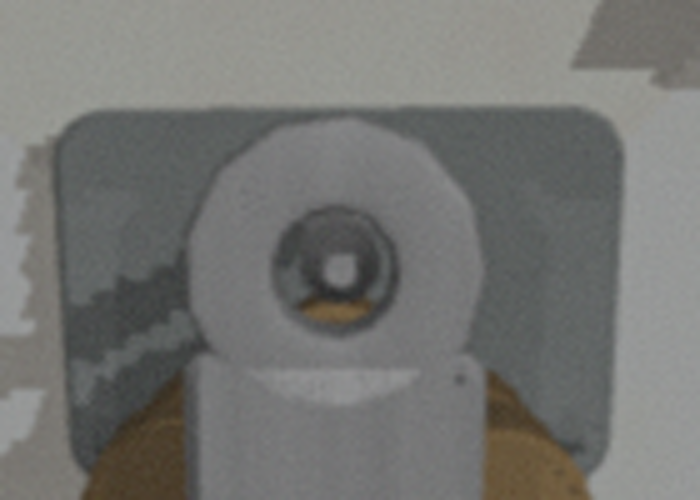

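View pics/s22.png

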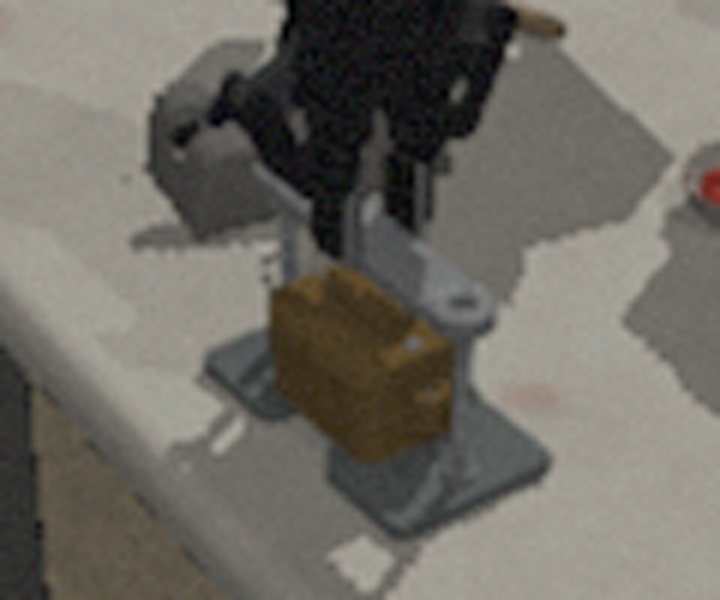

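```bash
python3 -m inch '[0.15,0,0.25,0,0,0,0, 0.15,0,0.5,0,0,0,0, 0.15,0,0.75,0,0,0,0, 0.15,0,1,0,0,0,0, 0.15,0,1.25,0,0,0,0, 0.15,0,1.5,0,0,0,0, 0.15,0,1.7,0,0,0,0, 0.15,0,1.85,0,0,0,0, 0.15,0,1.93,0,0,0,0, 0.15,0,1.93,0,0,0,0, 0.15,0,1.93,0,0,0,0]';  python3 - <<'E'
from h import *
d=imaging.get_image("wrist")
a=d["img"][:,:,::-1];go(446.5,-85.5,71.6,-87.2)
cv2.imwrite("pics/w23d.png",cv2.resize(a[90:190,250:390],None,fx=5,fy=5,interpolation=cv2.INTER_CUBIC)[:600])
d=imaging.get_image("scene");cv2.imwrite("pics/s23.png",cv2.resize(d["img"][180:280,260:380,::-1],None,fx=6,fy=6,interpolation=cv2.INTER_CUBIC)[:600])
E
```

```text
clock: 33.8
eef_pos: [446.3, -86.3, 71.6]
tool_rot: [-1.571, 0.0, -1.522]
force: [-0.7, 0.8, 2.8]
width: 25.8
t 33.85 at [446.32 -86.23  71.58] [-89.99   0.01 -87.23] F [-1.83  0.53  3.06] w 25.854718143975877
shift cm [-0.07 -0.    0.02] turn deg [-0.01 -0.03 -0.01]
```

View pics/w23d.png

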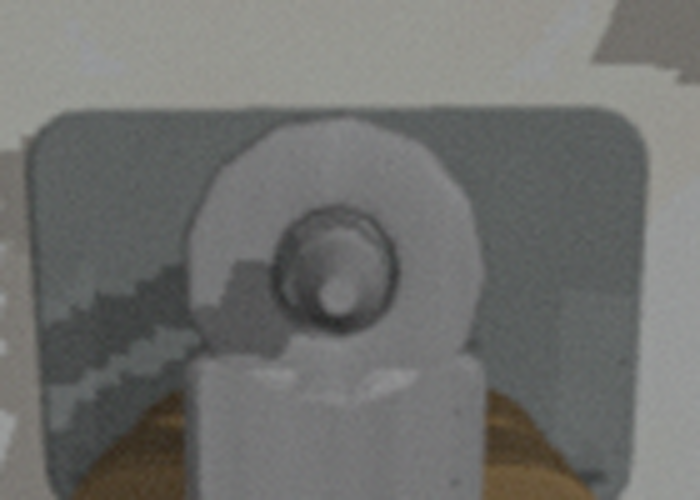

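View pics/s23.png

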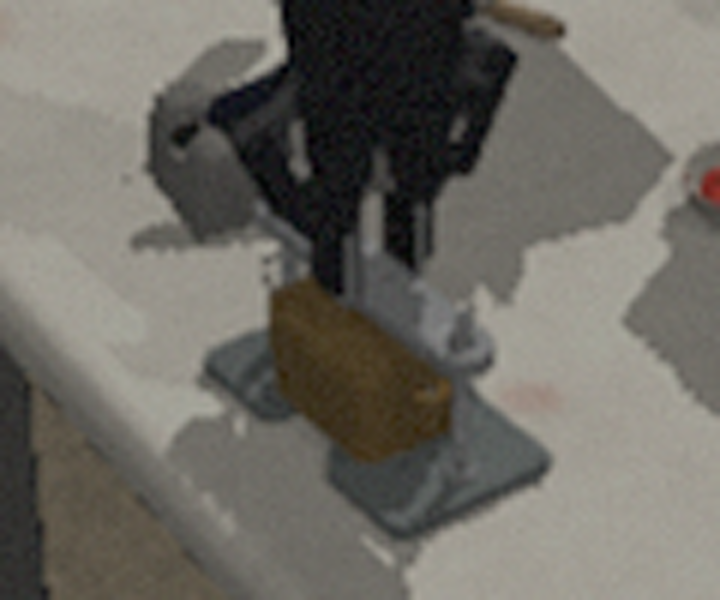

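Resting on the rib (contact force ~5 N, z as expected). Release and retreat.

```bash
python3 -m inch '[1,0,0,0,0,0,0, 1,0,0,0,0,0,0, 1,0,0,0,0,0,0, 1,0,0,0,0,0,0, 1,0,0,0,0,0,0, 1,0,0,0,0,0,0]'; python3 -m inch '[1,0,-3,0,0,0,0, 1,0,-7,0,0,0,0, 1,0,-12,0,0,0,0, 1,-2,-17,0,0,0,0, 1,-6,-17,0,0,0,0, 1,-9,-17,0,0,0,0, 1,-9,-17,0,0,0,0, 1,-9,-17,0,0,0,0, 1,-9,-17,0,0,0,0]';  python3 - <<'E'
from h import *
import pickle
d=imaging.get_image("wrist");pickle.dump(d,open("w24.pkl","wb"))
a=d["img"][:,:,::-1];go(446.5,-85.5,71.6,-87.2)
cv2.imwrite("pics/w24d.png",cv2.resize(a[100:300,220:420],None,fx=3,fy=3,interpolation=cv2.INTER_CUBIC)[:600])
cv2.imwrite("pics/w24.png",a)
d=imaging.get_image("scene");cv2.imwrite("pics/s24.png",cv2.resize(d["img"][130:330,200:460,::-1],None,fx=3,fy=3,interpolation=cv2.INTER_CUBIC))
cv2.imwrite("pics/s24z.png",cv2.resize(d["img"][190:280,280:370,::-1],None,fx=6,fy=6,interpolation=cv2.INTER_CUBIC))
d=imaging.get_image("top");cv2.imwrite("pics/t24.png",cv2.resize(d["img"][120:270,160:350,::-1],None,fx=4,fy=4,interpolation=cv2.INTER_CUBIC))
E
```

```text
clock: 34.5
eef_pos: [446.4, -86.2, 71.4]
tool_rot: [-1.571, -0.0, -1.522]
force: [0.7, 0.2, -0.1]
width: 85.3
clock: 35.4
eef_pos: [441.9, 2.5, 241.4]
tool_rot: [-1.571, -0.001, -1.524]
force: [-0.2, -0.2, -0.5]
width: 85.2
t 35.45 at [441.92   2.31 241.37] [-90.    -0.04 -87.35] F [-0.22  0.07  0.01] w 85.51971981130642
shift cm [ 8.78 16.98  0.05] turn deg [ 0.   -0.15  0.04]
```

View pics/w24d.png

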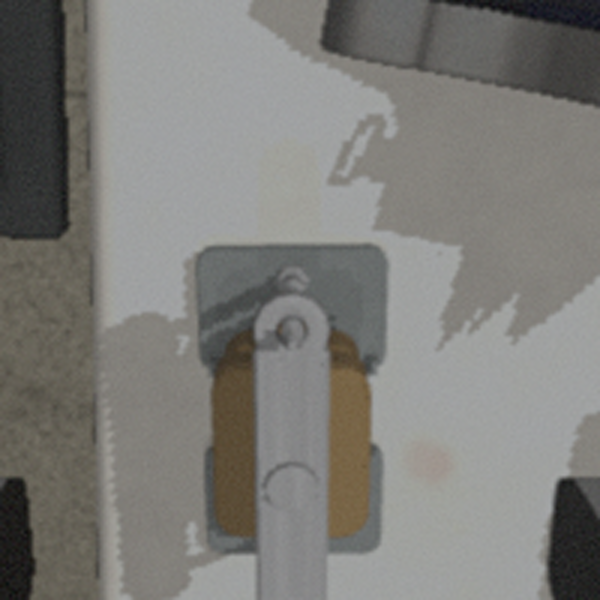

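View pics/s24z.png

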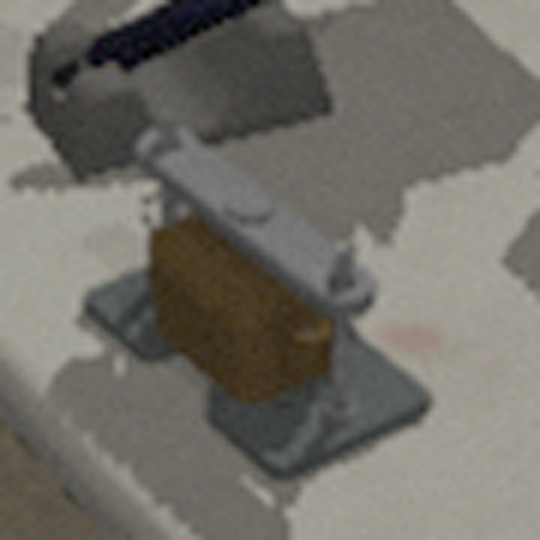

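View pics/s24.png

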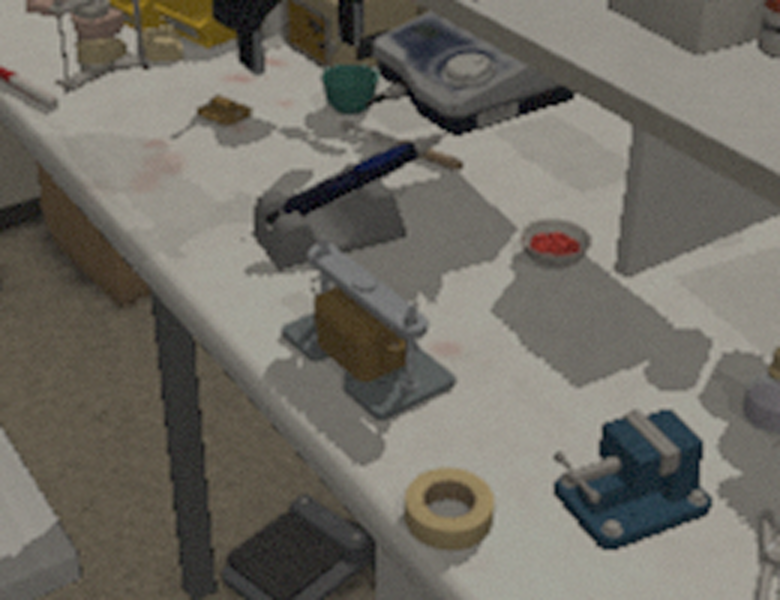

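```bash
python3 -c "
from cell import finish_job
print(finish_job())"
```

```text
the job is handed in; nothing more can be done
None
```

The flask is assembled in the clamp and the job is handed in at about 35.6 s of the 109 s allowed; no verdict was reported.

- **Lower half:** It went into the seat with light contact, at the expected height.
- **Upper half:** It closed over both pins. I lined up the front eye on its pin in the wrist pictures before the last few millimetres.
- **Cover:** The larger cover sits in the mouth with no visible gap.
- **Bridge bar:** It was lowered over both posts until it met the rib. The TCP read 71.6 mm on contact, so the underside is at about 69 mm. Contact force was about 5 N.

**Last checks:** The final wrist and scene pictures show both post tips through the bar's eyes and the stack looking level. The small cover, bowl and tape roll appear where they started; I judged that by eye and did not measure it. The gripper was open and clear, at z about 240 mm, with wrist force near zero.

**Disagreements:** The wrist camera's estimates of the lower half and the clamp differed by up to about 3 mm in y. They appear to come from a roughly 3 mm height bias in that camera. I therefore did each final alignment from relative views, pin in eye and post tip in bar eye, and no insertion showed more than about 12 N of contact.

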